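Gauge the depth of a portion mould's pocket at a market food stall

TASK

Slide the red mould's cover fully open, then take the depth gauge from its stand, lower its rod straight into the red mould's pocket until it gently bottoms out with the brass foot flat on the block, and hold it there for two seconds. Then hang the gauge back in the fork of its stand with its reading kept, leaving the red cover open, the other moulds' covers shut and everything else where it stands.

Things in the scene. Friction and masses are not known exactly. Their poses are not given: they have to be found in the camera images.
- mould_red: Portion mould with a red stripe and red cover knob: white block 130 x 90 x 55 mm on a fixed steel foot, its top face tilted 30 degrees so that it faces up and towards its own -x side. Origin: centre of the steel foot's underside on the table, z up; highest point 125 mm (knob of a fully opened cover 135 mm). Fixed; place and yaw vary
- red_knob (a point): Middle of the red knob (22 mm across the slope, 18 mm along it, 30 mm tall; this point is 15 mm above the cover plate). Axes: x up the slope (the way the cover opens), y level across the face, z square out of the face
- cover_red (a joint): How far this mould's aluminium cover plate (50 mm along the slope, 78 mm wide, 4 mm thick, in low side rails) has been slid up the slope, m: 0 closed over the pocket, 0.058 fully open; stiff to slide (about 3 N), stays where it is left
- red_mouth (a point): Centre of the mouth of the red mould's blind pocket (22 mm across, 38 mm deep, flat floor), on the block's face. Axes: z out of the pocket along its axis (30 degrees from vertical), x up the slope, y level. Hidden under the cover at the start; with the cover fully open the cover's edge is 33 mm up the slope from here and its knob's middle 58 mm
- red_floor (a point): Centre of the pocket's floor, 38 mm straight below the mouth, same axes
- mould_yellow: Portion mould with a yellow stripe and yellow cover knob: white block 130 x 90 x 55 mm on a fixed steel foot, its top face tilted 30 degrees so that it faces up and towards its own -x side. Origin: centre of the steel foot's underside on the table, z up; highest point 125 mm (knob of a fully opened cover 135 mm). Fixed; place and yaw vary
- yellow_knob (a point): Middle of the yellow knob (22 mm across the slope, 18 mm along it, 30 mm tall; this point is 15 mm above the cover plate). Axes: x up the slope (the way the cover opens), y level across the face, z square out of the face
- cover_yellow (a joint): How far this mould's aluminium cover plate (50 mm along the slope, 78 mm wide, 4 mm thick, in low side rails) has been slid up the slope, m: 0 closed over the pocket, 0.058 fully open; stiff to slide (about 3 N), stays where it is left
- mould_green: Portion mould with a green stripe and green cover knob: white block 130 x 90 x 55 mm on a fixed steel foot, its top face tilted 30 degrees so that it faces up and towards its own -x side. Origin: centre of the steel foot's underside on the table, z up; highest point 125 mm (knob of a fully opened cover 135 mm). Fixed; place and yaw vary
- green_knob (a point): Middle of the green knob (22 mm across the slope, 18 mm along it, 30 mm tall; this point is 15 mm above the cover plate). Axes: x up the slope (the way the cover opens), y level across the face, z square out of the face
- cover_green (a joint): How far this mould's aluminium cover plate (50 mm along the slope, 78 mm wide, 4 mm thick, in low side rails) has been slid up the slope, m: 0 closed over the pocket, 0.058 fully open; stiff to slide (about 3 N), stays where it is left
- stand: Steel gauge stand: foot plate 110 x 100 x 12 mm, a post at its +x side, and a level two-pronged fork, top face 170 mm above the table; slot 16 mm wide, open to the stand's -x side; the prongs run 50 mm to -x of the origin, each 15 mm wide, ending in a lip 5 mm high (from 46 to 50 mm out); the post has no part above the fork's top. Origin: centre of the foot plate's underside, z up. Fixed; place and yaw vary. (At the far left of the table stands a fixed pot, 135 mm tall.)
- fork (a point): Where the gauge's flange hangs: middle of the slot at the fork's top face, 20 mm to -x of the stand's origin and 170 mm above the table; axes as the stand's (the slot opens to -x)
- gauge: Depth gauge, about 0.2 kg, hanging upright in the fork by its flange. Origin: centre of the flange's underside, z up along the rod. Flange 34 mm across, 6 mm thick; above it a blue round handle 26 mm across from 6 to 66 mm; below it a steel rod 10 mm across reaching 130 mm down. Round all the way about its axis, so its yaw does not matter
- gauge_tip (a point): Lower end of the rod, 130 mm below the gauge's origin
- foot (a joint): Reading of the gauge, m: how far the rod's end sticks out below the brass foot (40 mm across, 10 mm thick, with a neck 18 mm across and 8 mm tall above it) that slides on the rod. It moves only when pushed with about 4 N and stays where it is left; range 0 to 0.07. Between 0.003 and 0.012 at the start, so the gauge can be lifted about 60 mm before the foot meets the fork (about 50 mm once it reads the depth)
- bowl: Bystander: loose white bowl, 100 mm across, 45 tall mm; origin under its centre
- spice_jar: Bystander: loose amber jar, 50 mm across, 65 tall mm; origin under its centre
- sauce: Bystander: loose amber bottle, 56 mm across, 160 tall mm; origin under its centre
- vinegar: Bystander: loose green bottle, 54 mm across, 150 tall mm; origin under its centre
- chilli_can: Bystander: loose red-labelled can, 60 mm across, 80 tall mm; origin under its centre
- cup: Bystander: loose steel cup, 68 mm across, 75 tall mm; origin under its centre
- saucer: Bystander: loose blue saucer, 110 mm across, 18 tall mm; origin under its centre
Not all that is in view belongs to the job. What is shaped like the mould_yellow but turquoise is not meant. Of the things that look like the gauge, the middle-sized one is meant.

How it is judged (in metres and radians):
On the way, in this order (a step that is already met when the one before it is completed fails the run):
1. the red cover is slid open (more than 45 mm) with the gauge still in its stand (value of joint cover_red above 0.045 m and distance of gauge from where it was at the start of the episode below 0.02 m), for 0.2 s.
2. the rod's end rests on the floor of the red pocket (within 2 mm), in line with it, with the foot flat on the block (reading 38 mm within 1.8 mm), held for a second and a half (z of gauge_tip in the frame of red_floor between -0.003 and 0.002 m and distance between gauge_tip and red_floor below 0.01 m and angle between the z axis of gauge and the z axis of red_floor, either way round below 0.12 rad and contact force between gauge and mould_red above 0.3 N and value of joint foot between 0.0362 and 0.0398 m), for 1.5 s.
At the end, for the whole second after the job is handed in: The gauge hangs released, upright (within 0.1 rad) and at rest in the fork, its flange lying on both prongs (167 to 174 mm up, within 7 mm of the slot's middle); it reads 36.2 to 39.8 mm; the red cover is open over 45 mm, the yellow and green ones under 12 mm (x of gauge in the frame of stand between -0.034 and 0.008 m and y of gauge in the frame of stand between -0.007 and 0.007 m and z of gauge in the frame of stand between 0.167 and 0.174 m and angle between gauge's own z axis and vertical below 0.1 rad and linear speed of gauge below 0.02 m/s and value of joint foot between 0.0362 and 0.0398 m and value of joint cover_red above 0.045 m and value of joint each of cover_yellow, cover_green below 0.012 m); the robot touches nothing.
It fails at once if the gauge is pressed on the red mould with more than 60 N (contact force between gauge and mould_red above 60 N).
It fails at once if another mould's cover is slid more than 15 mm open (value of joint any of cover_yellow, cover_green above 0.015 m).
It fails at once if a bystander is shifted more than 30 mm or tipped (distance of any of bowl, spice_jar, sauce, vinegar, chilli_can, cup, saucer from where it was at the start of the episode above 0.03 m or angle between any of bowl, spice_jar, sauce, vinegar, chilli_can, cup, saucer's own z axis and vertical above 0.5 rad).
It also fails if it takes over 72 s, if anything falls off the work surface, if the arm or the gripper's body presses on something with over 40 N, if the wrist force passes 120 N, or if a joint passes its speed limit or range.

ROBOT

A 6-joint arm with a two-finger parallel gripper is mounted at the origin on the work surface. World frame = base frame: x ahead of the robot, y to its left, z up, the work surface at z = 0. Lengths are in mm, angles in rad, forces in N, time in s.
With the tool pointing down it reaches from about 275 to 750 mm from the base axis. Payload 10.2 kg.
Tool frame: the origin (TCP) lies midway between the tips of the shut fingers; the grasp point (between the pads) lies 19 mm behind it; z points along the fingers, y is the line along which they close (so a half turn about z gives the same grasp; the last joint's range is limited). The gripper opens to 85 mm and grips with 20 to 120 N. Pads are 22 mm wide; open, the fingers measure 114 mm over their backs; the gripper's body (76 mm by 85 mm) begins 54 mm behind the grasp point. The pads swing forward as they close: fully open they stand 13 mm farther back than shut.
Start: joints at [1.104, 0.313, 1.498, -0, 1.331, -0.223], TCP at [126.743, 509.477, 231.294] pointing down, gripper open.
Joint ranges: [-2.94, 2.94], [-0.97, 2.17], [0.19, 2.56], [-1.23, 4.37], [0.02, 3.11], [-2.88, 2.88]. Speed limits (rad/s): [2.39, 2.39, 3.01, 3.14, 3.14, 3.14].

INTERFACE

Orientations are given as a unit quaternion [w, x, y, z].
In Python, from rig import sense, capture, finish_job, find_in, place_of gives the robot as it stands. The module is installed in compiled form; this text tells all that it offers.
- The arm moves only by the shell command python3 -m jog 'ROWS' [FORCE]. ROWS is JSON, a list of rows, each an object of numbers: "tx", "ty", "tz": the shift along the tool's x, y, z in mm; "ax", "ay", "az": the turn, a rotation vector about the tool's x, y, z in rad; "jaw": the closure, from -1 (fully open) to 1 (shut), so that 0 is half open. In form: [{"tx": .., "ty": .., "tz": .., "ax": .., "ay": .., "az": .., "jaw": ..}, ...]. A call has 1 to 5 rows; each row shifts and turns the commanded pose from where the row before left it, along the tool's axes as they then stand; what a row does not reach is not made up. A row lasts 1/8 s, in which the tool goes at most 62.5 mm and 10.7 degrees, less where a joint would pass 70% of its speed; a pose out of reach is approached as far as the arm can. A call with a gripper value outside its range is refused whole. The fingers move at their own pace and stop on an object; FORCE is the grip in N (left out, the last holds). Time passes only in rows, so rows that do not move let the fingers close. It gives the time, the measured TCP pose, the force, the opening and the grip force at its end, in the units of the state.
- sense(): the state, without advancing time (a new reading comes with each control period).
- capture(name): name is "scene" or "top"; returns a dict with "color" (420x560x3 uint8, red, green, blue), "depth" (420x560 float32, mm along the optical axis (not along the pixel's ray), 0 where there is no reading), "fx", "fy", "cx", "cy" (pixels), "k1" (the pictures are not rectified: a ray, as slopes to the right and down, at radius r is drawn at 1 + k1 r^2 times it, then the intrinsics apply), "camera_from_world" (4x4, takes a point from world to camera coordinates). Camera axes: x right, y up, looking along -z (the intrinsics and any distortion apply to the point x, -y, -z); pixel columns grow to the right and rows downward; lengths in mm; the calibration is good to about 2 mm. A picture is of the moment at which its call begins.
- finish_job(): hands the job in; it is judged then, once.
Trained networks look in the newest picture that a camera, given by its name, has taken for a name from the list of things; names that differ only in an ending like _2 or _b are one class to them, and where a whole thing is asked for, a point or a joint stands for the part that bears it (a point fixed in the world has none). Each returns a list of dicts, best first, with "conf" (0 to 1); they miss things now and then, are a little off and sometimes report something else, mostly with a low value. They report only what shows in the picture. A call takes as long as a camera call. They do not tell look-alikes from the thing itself.
- find_in(query, camera): "centre" ([column, row] in pixels, amid what is visible of it).
- place_of(query, camera): "centre" ([column, row] in pixels: a listed point, or the origin of a listed thing).
The state is a dict: "time_s": time; "joints": joint angles; "dq": joint speeds; "tau": joint torques, N m; "eef_pos": TCP position; "ee_rot": TCP orientation; "force": force on the tool from outside, world axes, zero at the start; "wrist_torque": the same for the moment, N m; "grip_width": opening from 0.0 (shut) to 1.0 (fully open); "grip_force": force on a finger pad.
Only numpy, scipy, OpenCV 4.12 (cv2) and the standard library are available. Lean on these libraries where they do the work, as an engineer would, in place of code of your own. Each camera call takes 0.05 s, during which the arm holds its last target. There are 200 camera calls.

## Working session

There is one attempt and no reset: what is moved stays moved. The work goes in short steps, Python scripts to look and compute and a shell command to move; the robot and the scene stay as the last step left them, time stands still between calls to the robot, and variables do not carry over. Pictures are saved under pics/ and viewed, at most 10 in all, crops included, and the job is handed in when it is done.

```bash
mkdir -p pics; cat > h.py <<'E'
import numpy as np, cv2
from rig import sense, capture, finish_job, find_in, place_of
def cap(n,f=None):
    c=capture(n)
    if f: cv2.imwrite('pics/'+f,c['color'][:,:,::-1])
    return c
def ray(c,u,v):
    x=(u-c['cx'])/c['fx'];y=(v-c['cy'])/c['fy'];k=c['k1'];a,b=x,y
    for _ in range(20):
        s=1+k*(a*a+b*b);a,b=x/s,y/s
    return np.array([a,-b,-1.])
def world(c,u,v,d=None):
    """depth at pixel (or given) -> world"""
    if d is None:
        w=c['depth'][int(v)-1:int(v)+2,int(u)-1:int(u)+2];w=w[w>0];d=np.median(w) if len(w) else np.nan
    M=np.linalg.inv(c['camera_from_world']);return (M@np.r_[ray(c,u,v)*d,1])[:3]
def atz(c,u,v,z):
    M=np.linalg.inv(c['camera_from_world']);o=M[:3,3];r=M[:3,:3]@ray(c,u,v);return o+r*(z-o[2])/r[2]
def proj(c,p):
    q=c['camera_from_world']@np.r_[p,1];x,y=q[0]/-q[2],-q[1]/-q[2];s=1+c['k1']*(x*x+y*y)
    return np.array([c['cx']+c['fx']*x*s,c['cy']+c['fy']*y*s])
def cloud(c):
    vv,uu=np.mgrid[0:420,0:560];x=(uu-c['cx'])/c['fx'];y=(vv-c['cy'])/c['fy'];a,b=x.copy(),y.copy()
    for _ in range(20):
        s=1+c['k1']*(a*a+b*b);a,b=x/s,y/s
    d=c['depth'];P=np.stack([a*d,-b*d,-d,np.ones_like(d)],-1)
    W=P@np.linalg.inv(c['camera_from_world']).T;W=W[...,:3];W[d==0]=np.nan;return W
E
python3 - <<'E'
from h import *
np.set_printoptions(precision=1,suppress=True)
for n in ['scene','top']:
    c=cap(n,n+'1.png');print(n,np.linalg.inv(c['camera_from_world'])[:3,3])
    for q in ['mould_red','red_knob','red_mouth','mould_yellow','mould_green','stand','fork','gauge','gauge_tip']:
        for r in place_of(q,n)[:4]:
            u,v=r['centre'];print(q,round(r['conf'],2),np.array([u,v]),world(c,min(max(u,1),558),min(max(v,1),418)))
print(sense())
E
```

```text
scene [1300.7 -283.3  698.5]
mould_red 0.73 [249.  299.5] [ 679.8 -142.9   71. ]
mould_red 0.27 [335.7 252.9] [610.2  94.4  94.3]
red_knob 0.61 [243.5 257. ] [ 573.3 -128.6  104.7]
red_knob 0.3 [412.6 288.4] [717.5 258.5  27.5]
red_mouth 0.96 [250.7 264.8] [ 584.1 -114.2   86. ]
mould_yellow 0.93 [337.6 192.6] [193.9 302.3   5.7]
mould_yellow 0.76 [341.2 286.4] [684.2  78.7  53.8]
mould_yellow 0.38 [394.7 202.2] [447.3 360.5 101.3]
mould_green 0.64 [389.1 233.4] [473.1 342.7   9.4]
stand 0.85 [155.  286.1] [ 545.9 -340.2   43.5]
fork 0.9 [143.4 225.1] [ 495.9 -342.3  186.6]
gauge 0.84 [130.1 270.2] [ 646.9 -372.6  183.5]
gauge 0.8 [144.  228.9] [ 496.9 -342.6  176.7]
gauge 0.59 [201.  245.7] [ 483.8 -217.    92.2]
gauge 0.19 [192.1 338.5] [ 710.4 -275.8   24. ]
gauge_tip 0.73 [152.4 273.3] [ 546.4 -340.1   83.8]
gauge_tip 0.67 [204.4 270.2] [ 479.8 -215.1    8.3]
gauge_tip 0.67 [141.3 327.6] [ 642.5 -379.    16.7]
top [ 226.5  -15.3 1311.9]
mould_red 0.93 [320.6 168.7] [ 577.4 -110.3   83.4]
red_knob 0.62 [327.2 171.2] [ 564.4 -125.5  106.9]
red_mouth 0.82 [326.3 168.4] [ 572.7 -123.
[... 440 characters left out ...]
2.1 -339.4  188.6]
gauge 0.69 [361.6 210.7] [ 464.5 -214.5   99.8]
gauge 0.63 [422.3 195.2] [ 481.  -336.2  219.9]
gauge 0.61 [428.6 142.1] [ 620.8 -364.6  190.9]
gauge_tip 0.95 [413.1 158.9] [ 628.6 -370.8   26.2]
gauge_tip 0.71 [407.5 208.9] [ 479.1 -341.2   65.5]
gauge_tip 0.63 [359.  216.8] [ 465.7 -222.6    6.5]
{'time_s': 1.0, 'joints': array([ 1.1,  0.3,  1.5, -0. ,  1.3, -0.2]), 'dq': array([ 0., -0.,  0., -0., -0., -0.]), 'tau': array([  0. , -41.2, -26. ,  -0. ,   0. ,  -0. ]), 'eef_pos': array([126.7, 509.5, 231.3]), 'ee_rot': array([0. , 0.1, 1. , 0. ]), 'force': array([ 0.4, -0. ,  0.3]), 'wrist_torque': array([-0.,  0.,  0.]), 'grip_force': 0.0, 'grip_width': 1.001413833424843}
```

View pics/scene1.png

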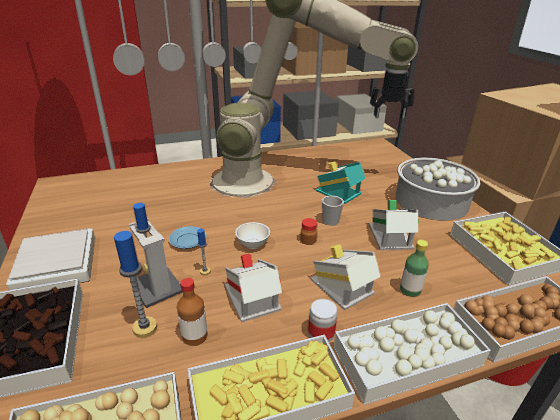

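View pics/top1.png

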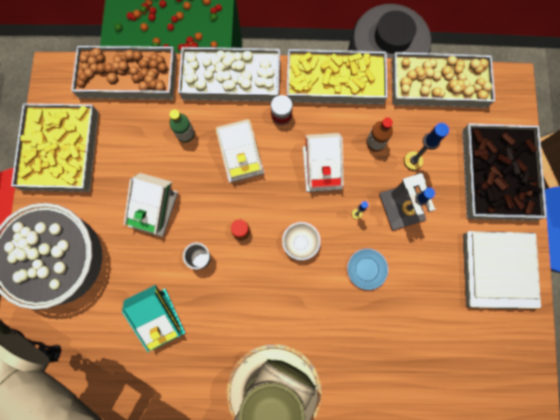

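The scene shows the red mould (scene 250,285; top 323,165), the stand with the middle gauge (scene 150,250; top 405,205), a large look-alike (130,270) and a small one (203,250). The turquoise mould is at (340,180). Next I'll fit the geometry from the depth clouds.

```bash
cat > fit.py <<'E'
from h import *
np.set_printoptions(precision=2,suppress=True)
W={};C={}
for n in ['scene','top']:
    c=cap(n);C[n]=c;W[n]=cloud(c);col=c['color'].astype(int)
    w=W[n];R,G,B=col[...,0],col[...,1],col[...,2]
    near=lambda x,y,r:np.hypot(w[...,0]-x,w[...,1]-y)<r
    m=near(580,-120,100)
    red=m&(R>130)&(G<60)&(B<60)&(w[...,2]>60)
    p=w[red];print(n,'red pts',len(p),np.median(p,0),np.nanmin(p,0),np.nanmax(p,0))
    p=p[p[:,2]>95];print(' high red',len(p),p.mean(0) if len(p) else 0)
    q=w[m&(R>120)&(abs(R-G)<40)&(w[...,2]>50)];
    # ransac plane w/ tilt near 30
    best=0;rng=np.random.default_rng(0)
    for _ in range(800):
        a=q[rng.choice(len(q),3,False)];nn=np.cross(a[1]-a[0],a[2]-a[0]);l=np.linalg.norm(nn)
        if l<1:continue
        nn/=l;nn*=np.sign(nn[2])
        if abs(np.degrees(np.arccos(nn[2]))-30)>5: continue
        inl=abs((q-a[0])@nn)<2
        if inl.sum()>best: best=inl.sum();bi=inl;bn=nn
    if best>20:
        pp=q[bi];cc=pp.mean(0);nn=np.linalg.svd(pp-cc,full_matrices=False)[2][2];nn*=np.sign(nn[2])
        print(' plane',best,len(q),cc,nn,'tilt',np.degrees(np.arccos(nn[2])),'yaw',np.degrees(np.arctan2(-nn[1],-nn[0])))
        xy=pp[:,:2].astype(np.float32);print(' rect',cv2.minAreaRect(xy))
    for nm,x,y,zr in [('fork',478,-338,(160,178)),('flangehandle',478,-338,(180,250)),('footpl',478,-338,(8,20))]:
        k=near(x,y,75)&(w[...,2]>zr[0])&(w[...,2]<zr[1])
        if nm=='flangehandle':k&=(B>R+40)
        p=w[k]
        if len(p)>4:print(nm,len(p),p.mean(0),p.min(0),p.max(0),cv2.minAreaRect(p[:,:2].astype(np.float32)))
t=cv2.resize(C['top']['color'][130:240,280:470],None,fx=4,fy=4,interpolation=cv2.INTER_CUBIC)
cv2.imwrite('pics/topcrop.png',t[:,:,::-1])
E
python3 fit.py
```

```text
scene red pts 28 [ 580.43 -130.78   93.3 ] [ 563.72 -159.91   83.63] [ 666.56 -112.3   106.78]
 high red 12 [ 578.15 -130.93  102.46]
 plane 321 1255 [ 617.41 -115.12   96.2 ] [-0.43 -0.05  0.9 ] tilt 25.870895926479065 yaw 6.949679926079362
 rect ((596.146728515625, -119.2568359375), (120.56877899169922, 90.49668884277344), 5.87212610244751)
fork 469 [ 510.32 -339.2   168.43] [ 446.7  -376.15  160.02] [ 550.64 -303.39  177.9 ] ((497.6117248535156, -340.9721374511719), (98.35845947265625, 50.8094596862793), 18.505332946777344)
flangehandle 259 [ 492.96 -344.94  211.97] [ 474.63 -357.06  180.09] [ 500.41 -333.6   236.77] ((487.9588623046875, -345.404296875), (22.71680450439453, 24.452184677124023), 57.19725036621094)
footpl 535 [ 511.6  -340.75   11.36] [ 440.03 -385.9     8.01] [ 552.87 -282.66   19.98] ((500.13055419921875, -336.42864990234375), (104.61711120605469, 95.50958251953125), 12.946099281311035)
top red pts 51 [ 564.71 -122.88  103.79] [ 541.87 -158.68   60.01] [579.13 -97.38 111.23]
 high red 37 [ 567.07 -122.53  105.54]
 plane 623 1495 [ 605.23 -118.86   91.73] [-0.42 -0.06  0.91] tilt 25.13585363699894 yaw 7.86350097675628
 rect ((595.1708374023438, -120.52991485595703), (117.29790496826172, 90.61310577392578), 5.438753128051758)
fork 572 [ 498.69 -338.17  169.43] [ 443.29 -379.64  160.42] [ 546.69 -303.61  177.6 ] ((495.2770080566406, -342.0481872558594), (95.50077056884766, 51.668426513671875), 17.68779945373535)
flangehandle 105 [ 483.13 -345.4   234.14] [ 471.74 -359.66  217.91] [ 495.01 -335.09  239.72] ((483.31573486328125, -347.2276306152344), (24.39873504638672, 22.81985092163086), 81.4346694946289)
footpl 770 [ 483.56 -331.18   11.83] [ 430.5  -405.36    8.09] [ 548.32 -279.91   19.52] ((497.3955993652344, -341.2977600097656), (110.39126586914062, 100.93336486816406), 18.72931671142578)
```

View pics/topcrop.png

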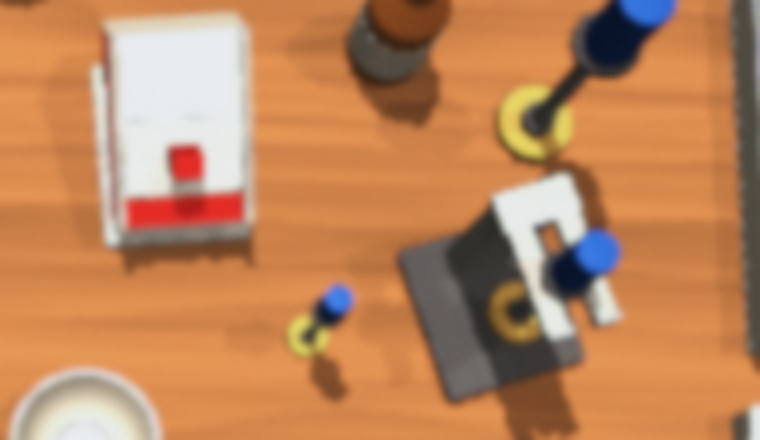

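The crop shows the red mould with knob (188,160) above its stripe, and the stand at yaw ≈18° with its slot opening to the lower right. I'll take a slope profile for the face and knob.

```bash
python3 - <<'E'
from h import *
np.set_printoptions(precision=1,suppress=True)
yaw=np.radians(5.5);ex=np.array([np.cos(yaw),np.sin(yaw)]);ey=np.array([-ex[1],ex[0]])
o=np.array([595.,-120.])
for n in ['top','scene']:
    c=cap(n);w=cloud(c);col=c['color'].astype(int);d=w[...,:2]-o;s=d@ex;l=d@ey
    print(n)
    for a in range(-72,72,8):
        f=(s>=a)&(s<a+8)&(w[...,2]>40)
        k=f&(abs(l)>16)&(abs(l)<35);z=w[k][:,2]
        kk=f&(abs(l)<8);zz=w[kk][:,2]
        print(a+4,len(z),np.percentile(z,[10,50,90]) if len(z) else '', 'mid',np.percentile(zz,[10,50,90]) if len(zz) else '', 'col',col[k].mean(0) if len(z) else '')
    red=(abs(s)<90)&(abs(l)<60)&(col[...,0]>120)&(col[...,1]<70)&(w[...,2]>60)
    for r in sorted(np.c_[s[red],l[red],w[red][:,2]].tolist(),key=lambda t:-t[2])[:45:2]: print(np.array(r),end=' ')
    print()
    for a in (-50,-20,10,40):
        k=(abs(s-a)<8)&(w[...,2]>45)&(abs(l)<70); print(a,'lat range',np.percentile(l[k],[1,99]))
E
```

```text
top
-68 0  mid  col 
-60 4 [52.6 54.3 56.9] mid [52.2 52.2 52.2] col [192.8  95.8  87. ]
-52 42 [49.5 53.3 57.3] mid [49.1 52.9 60.1] col [217.3  60.1  53.7]
-44 52 [53.6 58.3 63.9] mid [51.5 57.5 61.1] col [224.3  53.3  47.2]
-36 52 [59.8 67.2 70.9] mid [ 59.6  72.2 104.7] col [220.1 190.8 184. ]
-28 51 [68.6 71.2 75.7] mid [ 99.6 105.3 110.9] col [231.4 231.5 228.8]
-20 47 [73.7 76.4 81.2] mid [ 98.3 105.9 110. ] col [231.7 232.4 230.2]
-12 48 [77.4 81.5 85.6] mid [86.3 89.  92.4] col [231.5 233.6 231. ]
-4 47 [81.2 85.8 90.1] mid [81.6 84.  90.1] col [231.9 235.2 233.6]
4 41 [86.5 89.2 92.6] mid [86.6 88.6 90.8] col [230.4 233.3 232.5]
12 55 [86.4 89.9 94. ] mid [86.1 90.1 95.5] col [230.9 233.9 236.5]
20 44 [88.7 94.3 97.1] mid [91.9 95.  98.6] col [232.  235.1 238.4]
28 54 [ 94.5  99.4 103.1] mid [ 96.4  98.8 101.9] col [232.  235.1 238.6]
36 52 [ 99.4 103.2 107.9] mid [ 97.7 103.6 107.6] col [231.9 234.9 238.7]
44 50 [104.9 109.  113. ] mid [105.8 109.1 111.3] col [231.9 234.9 238.8]
52 51 [109.2 112.6 116. ] mid [110.1 112.9 117.5] col [231.6 234.2 237.5]
60 19 [108.2 112.4 11
[... 1683 characters left out ...]
114.1] mid [103.8 109.8 113.5] col [217.3 221.8 210.6]
68 134 [ 86.8  96.4 103.3] mid [ 90.3  97.2 102.2] col [207.  210.9 200.5]
[-23.1  -9.8 108.1] [-21.7  -5.3 107.8] [-20.4   9.2 107.5] [-19.3  -6.2 106.9] [-22.7   7.5 106.3] [-19.7   6.4 105.8] [-21.6  -7.9 105.7] [-28.    6.9 105.6] [-21.    4.4 105.5] [-23.2  -9.9 105.1] [-29.6  -5.2 105. ] [-16.6  -2.2 104.6] [-18.5  -4.1 103.8] [-20.7   1.7 103.4] [-20.6  -5.9 102.8] [-18.   -6.8 102. ] [-20.9   6.8 101.7] [-20.4   9.1 101.4] [-17.2  -2.1 101.2] [-16.1  -7.5 100.6] [-16.2   7.5  99. ] [-19.2   1.   98.7] [-15.8  -0.2  98.6] 
-50 lat range [-44.3  45.5]
-20 lat range [-45.1  43.4]
10 lat range [-45.7  43.5]
40 lat range [-45.7  44.5]
```

```bash
cat >> h.py <<'E'
from scipy.spatial.transform import Rotation as Ro
YAW=np.radians(5.5);EX=np.array([np.cos(YAW),np.sin(YAW),0]);EY=np.array([-EX[1],EX[0],0])
UP=EX*np.cos(np.pi/6)+np.array([0,0,.5]);N=np.cross(UP,EY)
MOUTH=np.array([583.1,-121.2,74.5])
def rot(z,y):
    return Ro.from_matrix(np.c_[np.cross(y,z),y,z])
DOWN=np.array([0,0,-1.])
def now():
    s=sense();q=s['ee_rot'];return s,np.array(s['eef_pos']),Ro.from_quat([q[1],q[2],q[3],q[0]])
def plan(p,R,n=5,from_=None):
    s,p0,R0=now()
    if from_: p0,R0=from_
    rv=(R0.inv()*R).as_rotvec();print('dist',np.linalg.norm(p-p0).round(1),'turn deg',np.degrees(np.linalg.norm(rv)).round(1),'rv',rv.round(3))
    for i in range(n):
        t=R0.inv().apply((p-p0)/n);print({k:round(float(v),3 if k[0]=='a' else 1) for k,v in zip(['tx','ty','tz','ax','ay','az'],[*t,*(rv/n)])})
        R0=R0*Ro.from_rotvec(rv/n);p0=p0+(p-p0)*0+ (0 if 0 else (np.array(p)-p0)/(n-i)) if 0 else p0
    return
E
python3 - <<'E'
from h import *
np.set_printoptions(precision=3,suppress=True)
s,p,R=now();print(p);print(R.as_matrix());print(s['joints'],N,UP)
c=cap('top')
for q in ['sauce','vinegar','chilli_can','cup','bowl','spice_jar']:
    r=place_of(q,'top')[:1]
    for a in r: print(q,a['conf'],atz(c,*a['centre'],0))
p1=np.array([480,200,300.]);plan(p1,rot(DOWN,EY),12)
E
```

```text
[126.743 509.477 231.304]
[[-0.97   0.241  0.   ]
 [ 0.241  0.97   0.   ]
 [-0.     0.    -1.   ]]
[ 1.104  0.313  1.498 -0.     1.331 -0.223] [-0.498 -0.048  0.866] [0.862 0.083 0.5  ]
sauce 0.84 [ 687.727 -269.071    0.   ]
vinegar 0.91 [698.711 277.56    0.   ]
chilli_can 0.88 [754.095   1.831   0.   ]
cup 0.7 [346.504 209.277   0.   ]
bowl 0.86 [391.849 -62.094   0.   ]
spice_jar 0.81 [419.927 100.444   0.   ]
dist 474.7 turn deg 19.5 rv [-0.   -0.   -0.34]
{'tx': -34.8, 'ty': -17.9, 'tz': -5.7, 'ax': -0.0, 'ay': -0.0, 'az': -0.028}
{'tx': -34.3, 'ty': -18.9, 'tz': -5.7, 'ax': -0.0, 'ay': -0.0, 'az': -0.028}
{'tx': -33.7, 'ty': -19.9, 'tz': -5.7, 'ax': -0.0, 'ay': -0.0, 'az': -0.028}
{'tx': -33.1, 'ty': -20.8, 'tz': -5.7, 'ax': -0.0, 'ay': -0.0, 'az': -0.028}
{'tx': -32.5, 'ty': -21.7, 'tz': -5.7, 'ax': -0.0, 'ay': -0.0, 'az': -0.028}
{'tx': -31.9, 'ty': -22.7, 'tz': -5.7, 'ax': -0.0, 'ay': -0.0, 'az': -0.028}
{'tx': -31.3, 'ty': -23.5, 'tz': -5.7, 'ax': -0.0, 'ay': -0.0, 'az': -0.028}
{'tx': -30.6, 'ty': -24.4, 'tz': -5.7, 'ax': -0.0, 'ay': -0.0, 'az': -0.028}
{'tx': -29.9, 'ty': -25.3, 'tz': -5.7, 'ax': -0.0, 'ay': -0.0, 'az': -0.028}
{'tx': -29.2, 'ty': -26.1, 'tz': -5.7, 'ax': -0.0, 'ay': -0.0, 'az': -0.028}
{'tx': -28.4, 'ty': -26.9, 'tz': -5.7, 'ax': -0.0, 'ay': -0.0, 'az': -0.028}
{'tx': -27.6, 'ty': -27.7, 'tz': -5.7, 'ax': -0.0, 'ay': -0.0, 'az': -0.028}
```

```bash
python3 -m jog '[{"tx":-35,"ty":-18,"tz":-25,"az":-0.17},{"tx":-35,"ty":-25,"tz":-25,"az":-0.17},{"tx":-35,"ty":-40},{"tx":-35,"ty":-40},{"tx":-35,"ty":-40}]' 60 && python3 -m jog '[{"tx":-40,"ty":-45},{"tx":-40,"ty":-45},{"tx":-40,"ty":-45},{"tx":-30,"ty":-45},{"tx":-20,"ty":-45}]'
python3 - <<'E'
from h import *
s,p,R=now();print(p,R.as_matrix().round(3),s['joints'].round(2))
plan(MOUTH+N*80,rot(-N,EY),5)
E
```

```text
[126.72697964 509.47893887 231.28955871] [[-0.97   0.241 -0.   ]
 [ 0.241  0.97  -0.   ]
 [ 0.    -0.    -1.   ]] [ 1.1   0.31  1.5  -0.    1.33 -0.22]
dist 764.1 turn deg 35.6 rv [-0.089 -0.519 -0.332]
{'tx': -111.5, 'ty': -103.0, 'tz': 17.5, 'ax': -0.018, 'ay': -0.104, 'az': -0.066}
{'tx': -102.1, 'ty': -110.5, 'tz': 26.7, 'ax': -0.018, 'ay': -0.104, 'az': -0.066}
{'tx': -91.3, 'ty': -117.5, 'tz': 34.7, 'ax': -0.018, 'ay': -0.104, 'az': -0.066}
{'tx': -79.3, 'ty': -123.9, 'tz': 41.4, 'ax': -0.018, 'ay': -0.104, 'az': -0.066}
{'tx': -66.3, 'ty': -129.5, 'tz': 46.7, 'ax': -0.018, 'ay': -0.104, 'az': -0.066}schema error: expected keys tx, ty, tz, ax, ay, az, jaw
```

```bash
python3 -m jog '[{"tx":-35,"ty":-18,"tz":-25,"ax":0,"ay":0,"az":-0.17,"jaw":-1},{"tx":-35,"ty":-25,"tz":-25,"ax":0,"ay":0,"az":-0.17,"jaw":-1},{"tx":-35,"ty":-40,"tz":0,"ax":0,"ay":0,"az":0,"jaw":-1},{"tx":-35,"ty":-40,"tz":0,"ax":0,"ay":0,"az":0,"jaw":-1},{"tx":-35,"ty":-40,"tz":0,"ax":0,"ay":0,"az":0,"jaw":-1}]' 60 && python3 -m jog '[{"tx":-40,"ty":-45,"tz":0,"ax":0,"ay":0,"az":0,"jaw":-1},{"tx":-40,"ty":-45,"tz":0,"ax":0,"ay":0,"az":0,"jaw":-1},{"tx":-40,"ty":-45,"tz":0,"ax":0,"ay":0,"az":0,"jaw":-1},{"tx":-30,"ty":-45,"tz":0,"ax":0,"ay":0,"az":0,"jaw":-1},{"tx":-20,"ty":-45,"tz":0,"ax":0,"ay":0,"az":0,"jaw":-1}]'
python3 - <<'E'
from h import *
s,p,R=now();print(p,R.as_matrix().round(3),s['joints'].round(2))
plan(MOUTH+N*80,rot(-N,EY),5)
E
```

```text
time_s: 2.17
eef_pos: [306.5, 345.4, 281.5]
ee_rot: [0.0, -0.048, 0.999, 0.0]
force: [0.5, 0.6, 0.4]
grip_width: 0.995
grip_force: 0.0
time_s: 2.8
eef_pos: [497.4, 137.4, 281.1]
ee_rot: [-0.0, -0.048, 0.999, 0.0]
force: [0.5, -0.5, -0.1]
grip_width: 0.999
grip_force: 0.0
[497.40192847 137.36854626 281.08715203] [[-0.995 -0.096 -0.   ]
 [-0.096  0.995  0.   ]
 [ 0.     0.    -1.   ]] [ 0.04  0.26  1.44  0.    1.44 -1.62]
dist 299.7 turn deg 30.0 rv [ 0.    -0.524 -0.   ]
{'tx': -4.1, 'ty': -53.1, 'tz': 27.5, 'ax': 0.0, 'ay': -0.105, 'az': -0.0}
{'tx': -1.2, 'ty': -53.1, 'tz': 27.7, 'ax': 0.0, 'ay': -0.105, 'az': -0.0}
{'tx': 1.7, 'ty': -53.1, 'tz': 27.7, 'ax': 0.0, 'ay': -0.105, 'az': -0.0}
{'tx': 4.6, 'ty': -53.1, 'tz': 27.4, 'ax': 0.0, 'ay': -0.105, 'az': -0.0}
{'tx': 7.4, 'ty': -53.1, 'tz': 26.8, 'ax': 0.0, 'ay': -0.105, 'az': -0.0}
```

```bash
python3 -m jog '[{"tx":-4,"ty":-53,"tz":27,"ax":0,"ay":-0.105,"az":0,"jaw":-1},{"tx":-1,"ty":-53,"tz":27,"ax":0,"ay":-0.105,"az":0,"jaw":-1},{"tx":2,"ty":-53,"tz":28,"ax":0,"ay":-0.105,"az":0,"jaw":-1},{"tx":5,"ty":-53,"tz":27,"ax":0,"ay":-0.105,"az":0,"jaw":-1},{"tx":7,"ty":-53,"tz":27,"ax":0,"ay":-0.104,"az":0,"jaw":-1}]' 60
python3 - <<'E'
from h import *
np.set_printoptions(precision=2,suppress=True)
s,p,R=now();print(p,s['joints'])
plan(MOUTH+N*9,rot(-N,EY),1)
c=cap('scene');k=cap('top')
a=c['color'][200:320,180:320];b=k['color'][110:230,255:395]
cv2.imwrite('pics/k.png',np.hstack([cv2.resize(x,None,fx=2.8,fy=4,interpolation=cv2.INTER_CUBIC) for x in (a,b)])[:,:,::-1])
E
```

```text
time_s: 3.42
eef_pos: [540.5, -114.2, 149.3]
ee_rot: [0.251, -0.047, 0.967, 0.014]
force: [1.0, 0.8, 0.2]
grip_width: 1.0
grip_force: 0.0
[ 540.46 -114.18  149.32] [-0.57  0.26  1.9   0.53  0.64 -2.61]
dist 77.5 turn deg 0.9 rv [ 0.   -0.01  0.  ]
{'tx': 0.1, 'ty': -11.4, 'tz': 76.6, 'ax': 0.004, 'ay': -0.015, 'az': 0.001}
```

View pics/k.png

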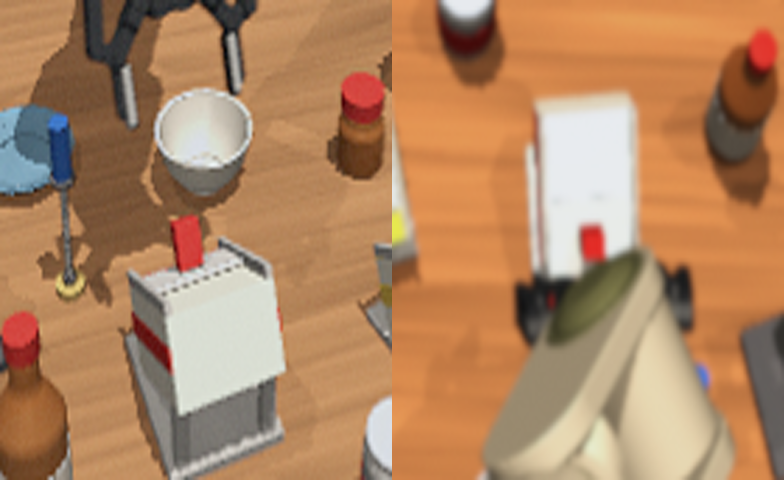

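The fingers straddle the knob line (crops: knob at left 187,240 and right 593,243). I'll approach now, then close.

```bash
python3 -m jog '[{"tx":0,"ty":-6,"tz":0,"ax":0,"ay":0,"az":0,"jaw":-1},{"tx":0,"ty":0,"tz":30,"ax":0,"ay":0,"az":0,"jaw":-1},{"tx":0,"ty":0,"tz":20,"ax":0,"ay":0,"az":0,"jaw":-1}]' 60
python3 - <<'E'
from h import *
np.set_printoptions(precision=2,suppress=True)
s,p,R=now();print(p,s['joints'])
plan(MOUTH+N*9,rot(-N,EY),1)
E
```

```text
time_s: 3.9
eef_pos: [566.4, -114.4, 106.3]
ee_rot: [0.25, -0.049, 0.967, 0.015]
force: [0.4, 0.2, -0.0]
grip_width: 0.999
grip_force: 0.0
[ 566.4  -114.41  106.35] [-0.54  0.38  1.87  0.59  0.55 -2.66]
dist 27.9 turn deg 1.1 rv [ 0.01 -0.02  0.  ]
{'tx': 1.7, 'ty': -8.5, 'tz': 26.5, 'ax': 0.006, 'ay': -0.017, 'az': 0.003}
```

```bash
python3 -m jog '[{"tx":1,"ty":-8,"tz":14,"ax":0,"ay":-0.017,"az":0,"jaw":-1},{"tx":1,"ty":0,"tz":12,"ax":0,"ay":0,"az":0,"jaw":-1},{"tx":0,"ty":0,"tz":0,"ax":0,"ay":0,"az":0,"jaw":1},{"tx":0,"ty":0,"tz":0,"ax":0,"ay":0,"az":0,"jaw":1},{"tx":0,"ty":0,"tz":0,"ax":0,"ay":0,"az":0,"jaw":1}]' 60;  python3 -m jog '[{"tx":0,"ty":0,"tz":0,"ax":0,"ay":0,"az":0,"jaw":1},{"tx":0,"ty":0,"tz":0,"ax":0,"ay":0,"az":0,"jaw":1}]' 
python3 - <<'E'
from h import *
np.set_printoptions(precision=2,suppress=True)
s,p,R=now();print(p,s['joints'],s['force'])
print(R.inv().apply(UP),R.apply([0,0,1]))
plan(MOUTH+N*9,rot(-N,EY),1)
E
```

```text
time_s: 4.53
eef_pos: [577.4, -122.1, 83.1]
ee_rot: [0.258, -0.048, 0.965, 0.015]
force: [0.4, -0.2, -0.4]
grip_width: 0.38
grip_force: 0.0
time_s: 4.78
eef_pos: [577.2, -121.9, 83.2]
ee_rot: [0.258, -0.048, 0.965, 0.015]
force: [-4.1, 2.0, 6.8]
grip_width: 0.245
grip_force: 58.4
[ 577.19 -121.86   83.17] [-0.54  0.44  1.86  0.68  0.51 -2.76] [-4.13  2.02  6.77]
[-1. -0.  0.] [ 0.5   0.05 -0.87]
dist 1.7 turn deg 0.4 rv [0.01 0.   0.  ]
{'tx': -0.8, 'ty': 0.1, 'tz': 1.5, 'ax': 0.006, 'ay': 0.0, 'az': 0.002}
```

```bash
python3 -m jog '[{"tx":-12,"ty":0,"tz":0,"ax":0,"ay":0,"az":0,"jaw":1},{"tx":-15,"ty":0,"tz":0,"ax":0,"ay":0,"az":0,"jaw":1},{"tx":-15,"ty":0,"tz":0,"ax":0,"ay":0,"az":0,"jaw":1},{"tx":-10,"ty":0,"tz":0,"ax":0,"ay":0,"az":0,"jaw":1},{"tx":-4,"ty":0,"tz":0,"ax":0,"ay":0,"az":0,"jaw":1}]' 
python3 - <<'E'
from h import *
np.set_printoptions(precision=2,suppress=True)
s,p,R=now();print((p-np.array([577.19,-121.86,83.17]))@np.c_[UP,EY,N],s['joints'],s['force'],s['grip_width'])
E
```

```text
time_s: 5.4
eef_pos: [624.7, -117.2, 110.6]
ee_rot: [0.257, -0.049, 0.965, 0.015]
force: [-28.5, -5.5, 11.5]
grip_width: 0.245
grip_force: 61.6
[55.1   0.07 -0.12] [-0.48  0.47  1.71  0.53  0.58 -2.55] [-28.52  -5.47  11.46] 0.2452061441221095
```

```bash
python3 -m jog '[{"tx":1,"ty":0,"tz":0,"ax":0,"ay":0,"az":0,"jaw":-1},{"tx":0,"ty":0,"tz":0,"ax":0,"ay":0,"az":0,"jaw":-1},{"tx":0,"ty":0,"tz":0,"ax":0,"ay":0,"az":0,"jaw":-1},{"tx":0,"ty":0,"tz":-20,"ax":0,"ay":0,"az":0,"jaw":-1},{"tx":0,"ty":0,"tz":-50,"ax":0,"ay":0,"az":0,"jaw":-1}]' ;  python3 -m jog '[{"tx":0,"ty":0,"tz":-60,"ax":0,"ay":0.1,"az":0.1,"jaw":-1},{"tx":0,"ty":0,"tz":-60,"ax":0,"ay":0.1,"az":0.1,"jaw":-1}]' 
python3 - <<'E'
from h import *
np.set_printoptions(precision=2,suppress=True)
s,p,R=now();print(p,s['joints'],s['force'],s['grip_width'])
c=cap('scene');k=cap('top')
a=c['color'][160:340,80:320];b=k['color'][100:240,300:487]
cv2.imwrite('pics/o.png',np.hstack([cv2.resize(x,(400,400),interpolation=cv2.INTER_CUBIC) for x in (a,b)])[:,:,::-1])
# gauge & stand refit
for n,c in (('scene',c),('top',k)):
    w=cloud(c);col=c['color'].astype(int);B=(col[...,2]>col[...,0]+40)&(np.hypot(w[...,0]-485,w[...,1]+345)<35)
    for lo,hi in ((185,205),(205,225),(225,245)):
        q=w[B&(w[...,2]>lo)&(w[...,2]<hi)]
        if len(q)>6: print(n,lo,len(q),(q[:,:2].min(0)+q[:,:2].max(0))/2,q.mean(0),cv2.minEnclosingCircle(q[:,:2].astype(np.float32)), 'camdir',np.linalg.inv(c['camera_from_world'])[:2,3])
tgt=np.array([484,-346,300.]);
for y in (EX,-EX): plan(tgt,rot(DOWN,y),5)
E
```

```text
time_s: 6.02
eef_pos: [589.1, -120.9, 169.6]
ee_rot: [0.257, -0.048, 0.965, 0.016]
force: [0.4, -1.1, 0.4]
grip_width: 1.0
grip_force: 0.0
time_s: 6.28
eef_pos: [534.0, -127.6, 279.1]
ee_rot: [0.156, 0.049, 0.986, 0.036]
force: [1.0, -0.0, 0.1]
grip_width: 0.999
grip_force: 0.0
[ 534.   -127.59  279.07] [-0.55  0.18  1.58  0.23  1.15 -2.09] [ 0.96 -0.02  0.07] 0.9993691956114621
scene 185 80 [ 492.31 -344.95] [ 494.51 -344.95  195.11] ((489.8244323730469, -344.4070129394531), 11.642714500427246) camdir [1300.66 -283.25]
scene 205 74 [ 493.51 -345.08] [ 494.75 -344.45  215.14] ((489.5099182128906, -345.07940673828125), 10.822731971740723) camdir [1300.66 -283.25]
scene 225 85 [ 486.43 -345.48] [ 489.66 -345.13  232.11] ((486.03668212890625, -345.8502197265625), 13.976085662841797) camdir [1300.66 -283.25]
top 225 102 [ 483.45 -346.9 ] [ 483.3  -345.78  234.36] ((483.97186279296875, -347.343994140625), 13.019247055053711) camdir [226.45 -15.26]
dist 224.1 turn deg 80.8 rv [0.29 0.21 1.36]
{'tx': 4.4, 'ty': -43.8, 'tz': -8.5, 'ax': 0.058, 'ay': 0.042, 'az': 0.273}
{'tx': -7.4, 'ty': -43.8, 'tz': -6.0, 'ax': 0.058, 'ay': 0.042, 'az': 0.273}
{'tx': -18.7, 'ty': -40.5, 'tz': -4.1, 'ax': 0.058, 'ay': 0.042, 'az': 0.273}
{'tx': -28.8, 'ty': -34.2, 'tz': -3.0, 'ax': 0.058, 'ay': 0.042, 'az': 0.273}
{'tx': -36.9, 'ty': -25.3, 'tz': -2.6, 'ax': 0.058, 'ay': 0.042, 'az': 0.273}
dist 224.1 turn deg 102.3 rv [-0.22  0.31 -1.75]
{'tx': 4.4, 'ty': -43.8, 'tz': -8.5, 'ax': -0.045, 'ay': 0.061, 'az': -0.349}
{'tx': 19.6, 'ty': -39.2, 'tz': -9.7, 'ax': -0.045, 'ay': 0.061, 'az': -0.349}
{'tx': 32.3, 'ty': -29.6, 'tz': -9.6, 'ax': -0.045, 'ay': 0.061, 'az': -0.349}
{'tx': 40.9, 'ty': -16.3, 'tz': -8.4, 'ax': -0.045, 'ay': 0.061, 'az': -0.349}
{'tx': 44.4, 'ty': -0.9, 'tz': -6.1, 'ax': -0.045, 'ay': 0.061, 'az': -0.349}
```

View pics/o.png

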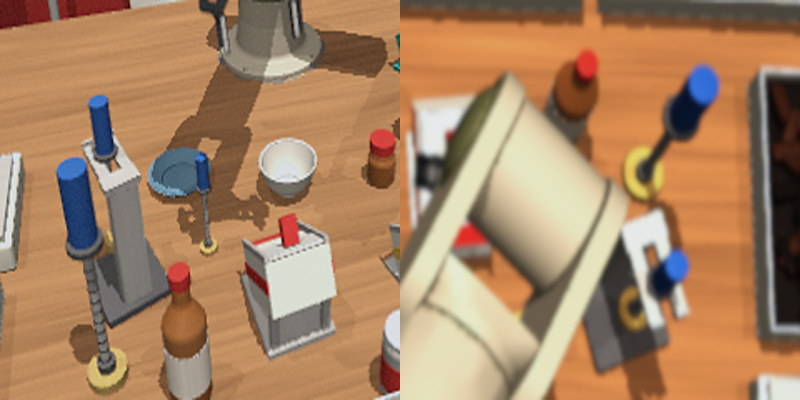

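```bash
python3 -m jog '[{"tx":2,"ty":-22,"tz":-4,"ax":0.03,"ay":0.02,"az":0.14,"jaw":-1},{"tx":-1,"ty":-22,"tz":-4,"ax":0.03,"ay":0.02,"az":0.14,"jaw":-1},{"tx":-4,"ty":-22,"tz":-3,"ax":0.03,"ay":0.02,"az":0.14,"jaw":-1},{"tx":-7,"ty":-21,"tz":-3,"ax":0.03,"ay":0.02,"az":0.14,"jaw":-1},{"tx":-9,"ty":-20,"tz":-2,"ax":0.03,"ay":0.02,"az":0.14,"jaw":-1}]'
python3 - <<'E'
from h import *
s,p,R=now();print(p,s['joints'])
plan(np.array([483.5,-346,290.]),rot(DOWN,EX),5)
E
```

```text
time_s: 7.0
eef_pos: [509.7, -236.5, 285.1]
ee_rot: [0.083, 0.393, 0.915, 0.018]
force: [-1.0, -0.1, -0.2]
grip_width: 1.001
grip_force: 0.0
[ 509.68270321 -236.46916174  285.11496713] [-0.67966544  0.26987594  1.42424115  0.08199139  1.29708647 -1.45498618]
dist 112.7 turn deg 39.2 rv [0.141 0.101 0.661]
{'tx': -12.4, 'ty': -18.8, 'tz': -1.1, 'ax': 0.028, 'ay': 0.02, 'az': 0.132}
{'tx': -14.8, 'ty': -17.0, 'tz': -0.9, 'ax': 0.028, 'ay': 0.02, 'az': 0.132}
{'tx': -16.9, 'ty': -14.9, 'tz': -0.8, 'ax': 0.028, 'ay': 0.02, 'az': 0.132}
{'tx': -18.7, 'ty': -12.6, 'tz': -0.7, 'ax': 0.028, 'ay': 0.02, 'az': 0.132}
{'tx': -20.2, 'ty': -10.0, 'tz': -0.8, 'ax': 0.028, 'ay': 0.02, 'az': 0.132}
```

```bash
python3 -m jog '[{"tx":-12,"ty":-19,"tz":-1,"ax":0.028,"ay":0.02,"az":0.132,"jaw":-1},{"tx":-15,"ty":-17,"tz":-1,"ax":0.028,"ay":0.02,"az":0.132,"jaw":-1},{"tx":-17,"ty":-15,"tz":-1,"ax":0.028,"ay":0.02,"az":0.132,"jaw":-1},{"tx":-19,"ty":-13,"tz":-1,"ax":0.028,"ay":0.02,"az":0.132,"jaw":-1},{"tx":-20,"ty":-10,"tz":-1,"ax":0.028,"ay":0.02,"az":0.132,"jaw":-1}]'
python3 - <<'E'
from h import *
np.set_printoptions(precision=2,suppress=True)
s,p,R=now();print(p,s['joints'])
plan(np.array([483.5,-346,196.]),rot(DOWN,EX),1)
c=cap('scene','g.png');k=cap('top')
w=cloud(k);d=w[...,:2]-np.array([595.,-120]);sl=d@EX[:2];l=d@EY[:2]
for a in range(-60,72,8):
    for nm,f in (('mid',abs(l)<8),('side',(abs(l)>16)&(abs(l)<32))):
        z=w[(sl>=a)&(sl<a+8)&f&(w[...,2]>40)&(w[...,2]<150)][:,2];print(a+4,nm,len(z),np.median(z) if len(z) else '',end=' | ')
    print()
E
```

```text
time_s: 7.62
eef_pos: [483.4, -346.6, 290.6]
ee_rot: [0.001, 0.672, 0.741, 0.0]
force: [0.7, 0.8, 0.2]
grip_width: 1.004
grip_force: 0.0
[ 483.39 -346.58  290.6 ] [-0.82  0.44  1.16  0.    1.54 -0.92]
dist 94.6 turn deg 0.1 rv [0. 0. 0.]
{'tx': 0.7, 'ty': 0.0, 'tz': 94.6, 'ax': 0.001, 'ay': 0.001, 'az': 0.002}
-56 mid 10 53.58776880982384 | -56 side 21 54.7063543384254 | 
-48 mid 17 56.25524481036791 | -48 side 37 54.81019312369881 | 
-40 mid 18 60.00791411292789 | -40 side 37 60.18968464183445 | 
-32 mid 20 63.077503686396426 | -32 side 40 64.22411176062087 | 
-24 mid 12 66.62339639755385 | -24 side 41 68.5838764901921 | 
-16 mid 11 53.031671474892164 | -16 side 41 73.92000228070583 | 
-8 mid 14 78.67571474288991 | -8 side 41 77.61110246569979 | 
0 mid 22 82.35551632198906 | 0 side 36 81.68451569317892 | 
8 mid 34 90.20662114449601 | 8 side 51 88.03789163066222 | 
16 mid 36 128.41834233076554 | 16 side 44 96.96727485309384 | 
24 mid 16 134.59156944882807 | 24 side 46 103.50447956760888 | 
32 mid 6 122.15042833840539 | 32 side 43 106.89770070843815 | 
40 mid 18 111.9536017861999 | 40 side 41 111.07122836032045 | 
48 mid 21 116.4590139671875 | 48 side 45 115.91795109156669 | 
56 mid 11 116.85248238145095 | 56 side 27 116.51064641109247 | 
64 mid 7 106.92939670725536 | 64 side 14 101.02448672476532 | 
72 mid 7 92.5995883795797 | 72 side 13 88.4682370078358 |
```

View pics/g.png

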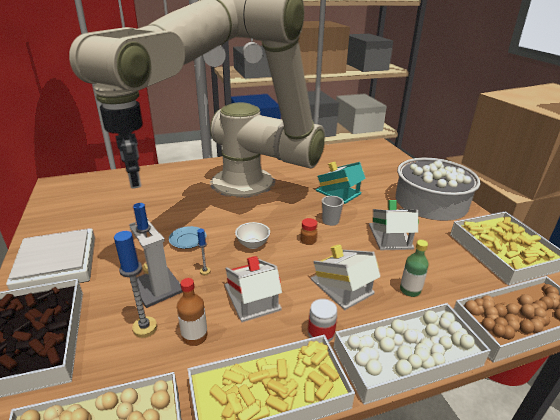

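The gripper hovers right over the stand's gauge (scene 140,215), and the red cover is open with its knob near the ridge (253,262). I'm descending and closing.

```bash
python3 -m jog '[{"tx":1,"ty":0,"tz":35,"ax":0,"ay":0,"az":0,"jaw":-1},{"tx":0,"ty":0,"tz":30,"ax":0,"ay":0,"az":0,"jaw":-1},{"tx":0,"ty":0,"tz":20,"ax":0,"ay":0,"az":0,"jaw":-1},{"tx":0,"ty":0,"tz":10,"ax":0,"ay":0,"az":0,"jaw":-1},{"tx":0,"ty":0,"tz":0,"ax":0,"ay":0,"az":0,"jaw":0}]' 40;  python3 -m jog '[{"tx":0,"ty":0,"tz":0,"ax":0,"ay":0,"az":0,"jaw":1},{"tx":0,"ty":0,"tz":0,"ax":0,"ay":0,"az":0,"jaw":1},{"tx":0,"ty":0,"tz":0,"ax":0,"ay":0,"az":0,"jaw":1},{"tx":0,"ty":0,"tz":0,"ax":0,"ay":0,"az":0,"jaw":1}]' 
python3 - <<'E'
from h import *
np.set_printoptions(precision=2,suppress=True)
s,p,R=now();print(p,R.as_matrix()[:,2],s['force'])
k=cap('top');g=k['color'].mean(2);w=cloud(k)
# ray / face-plane intersection for dark pixels near the mouth
M=np.linalg.inv(k['camera_from_world']);o=M[:3,3];u0,v0=proj(k,MOUTH);print(u0,v0)
F=np.array([595.,-120,82.1]);pts=[];img=[]
for v in range(int(v0)-9,int(v0)+10):
    for u in range(int(u0)-9,int(u0)+10):
        r=M[:3,:3]@ray(k,u,v);q=o+r*((F-o)@N)/(r@N);img.append(g[v,u]);pts.append([(q-F)@UP,(q-F)@EY,g[v,u]])
pts=np.array(pts);print(np.array(img).reshape(19,19).astype(int))
hi=np.median(pts[:,2]);lo=pts[:,2].min();m=(pts[:,2]<(hi+lo)/2)&(abs(pts[:,1])<18);print(pts[m].mean(0),pts[m].min(0),pts[m].max(0),m.sum())
print('MOUTH est in same',(MOUTH-F)@UP,(MOUTH-F)@EY,(MOUTH-F)@N)
E
```

```text
time_s: 8.35
eef_pos: [483.5, -344.7, 196.0]
ee_rot: [0.001, 0.67, 0.742, 0.0]
force: [0.1, 0.2, 0.4]
grip_width: 0.816
grip_force: 0.0
time_s: 8.85
eef_pos: [483.8, -345.3, 196.9]
ee_rot: [0.002, 0.67, 0.742, 0.0]
force: [1.4, 0.7, 3.2]
grip_width: 0.296
grip_force: 39.1
[ 483.76 -345.27  196.89] [ 0. -0. -1.] [1.35 0.67 3.17]
324.4733303939389 167.63571061413242
[[214 211 208 203 197 192 183 170 161 157 161 168 172 174 177 185 200 211
  212]
 [208 205 207 210 210 207 202 191 180 175 175 177 179 180 182 192 211 224
  226]
 [220 218 221 226 227 227 223 210 193 185 183 183 183 184 185 195 216 228
  231]
 [230 229 230 232 232 232 229 220 204 190 184 183 184 184 186 197 217 229
  232]
 [233 233 233 233 233 233 232 227 212 195 186 185 185 186 190 201 219 230
  233]
 [233 233 233 233 233 233 232 230 221 204 192 188 190 195 203 213 225 230
  233]
 [233 233 233 233 233 233 232 230 223 209 196 194 199 207 219 227 230 232
  233]
 [233 233 233 232 233 233 231 225 212 200 190 189 196 210 224 230 232 233
  233]
 [233 233 233 233 233 232 226 209 189 176 172 170 172 189 213 229 233 233
  233]
 [23
[... 256 characters left out ...]
 232 226 200 161 138 133 131 133 137 156 191 221 231 233
  233]
 [233 233 233 233 233 228 213 184 161 156 159 166 175 191 212 227 232 233
  233]
 [233 233 233 233 233 231 226 212 198 193 193 198 205 215 226 231 233 233
  233]
 [233 233 233 233 233 233 231 227 221 217 216 218 223 228 231 232 233 233
  233]
 [233 233 233 233 233 233 232 232 230 229 228 228 230 232 233 233 233 233
  233]
 [233 233 233 233 233 233 233 233 233 232 232 232 232 233 233 233 233 233
  233]
 [233 233 233 233 233 233 233 232 233 232 232 232 233 232 232 231 231 230
  230]]
[-13.23  -1.41 149.47] [-23.45  -9.39 115.  ] [ 12.46   6.79 171.33] 36
MOUTH est in same -14.15786272376833 -0.053910983049954175 -0.601678236964893
```

```bash
python3 -m jog '[{"tx":0,"ty":0,"tz":-5,"ax":0,"ay":0,"az":0,"jaw":1},{"tx":0,"ty":0,"tz":-12,"ax":0,"ay":0,"az":0,"jaw":1},{"tx":0,"ty":0,"tz":-8,"ax":0,"ay":0,"az":0,"jaw":1},{"tx":-2,"ty":-10,"tz":0,"ax":0,"ay":0,"az":0,"jaw":1},{"tx":-4,"ty":-18,"tz":0,"ax":0,"ay":0,"az":0,"jaw":1}]' 80;  python3 -m jog '[{"tx":-4,"ty":-18,"tz":0,"ax":0,"ay":0,"az":0,"jaw":1},{"tx":-4,"ty":-18,"tz":0,"ax":0,"ay":0,"az":0,"jaw":1},{"tx":-4,"ty":-18,"tz":0,"ax":0,"ay":0,"az":0,"jaw":1},{"tx":-4,"ty":-18,"tz":0,"ax":0,"ay":0,"az":0,"jaw":1},{"tx":0,"ty":0,"tz":-20,"ax":0,"ay":0,"az":0,"jaw":1}]' 
python3 - <<'E'
from h import *
s,p,R=now();print(p,R.as_matrix().round(3),s['joints'].round(2),s['force'])
M=MOUTH-UP-.5*EY
# TCP = tip + (130+26.9) along rod ; approach: tip 30 above mouth
plan(M+N*(30+157),rot(-N,UP),10)
E
```

```text
time_s: 9.52
eef_pos: [455.2, -353.9, 220.7]
ee_rot: [0.001, 0.67, 0.742, 0.0]
force: [-0.4, -0.7, -2.9]
grip_width: 0.285
grip_force: 78.6
time_s: 10.15
eef_pos: [384.2, -377.3, 240.2]
ee_rot: [-0.0, 0.671, 0.741, 0.0]
force: [-0.0, 0.6, -2.1]
grip_width: 0.285
grip_force: 78.7
[ 384.18406423 -377.25862371  240.18004894] [[-0.1    0.995  0.   ]
 [ 0.995  0.1    0.001]
 [ 0.001  0.    -1.   ]] [-0.99  0.34  1.44  0.    1.36 -1.09] [-0.04082982  0.59907707 -2.07882403]
dist 268.0 turn deg 30.0 rv [-0.523 -0.002  0.004]
{'tx': 23.5, 'ty': 12.9, 'tz': 0.4, 'ax': -0.052, 'ay': -0.0, 'az': 0.0}
{'tx': 23.5, 'ty': 12.9, 'tz': 1.1, 'ax': -0.052, 'ay': -0.0, 'az': 0.0}
{'tx': 23.5, 'ty': 12.8, 'tz': 1.8, 'ax': -0.052, 'ay': -0.0, 'az': 0.0}
{'tx': 23.5, 'ty': 12.7, 'tz': 2.4, 'ax': -0.052, 'ay': -0.0, 'az': 0.0}
{'tx': 23.5, 'ty': 12.5, 'tz': 3.1, 'ax': -0.052, 'ay': -0.0, 'az': 0.0}
{'tx': 23.5, 'ty': 12.3, 'tz': 3.7, 'ax': -0.052, 'ay': -0.0, 'az': 0.0}
{'tx': 23.5, 'ty': 12.1, 'tz': 4.4, 'ax': -0.052, 'ay': -0.0, 'az': 0.0}
{'tx': 23.5, 'ty': 11.8, 'tz': 5.0, 'ax': -0.052, 'ay': -0.0, 'az': 0.0}
{'tx': 23.5, 'ty': 11.6, 'tz': 5.6, 'ax': -0.052, 'ay': -0.0, 'az': 0.0}
{'tx': 23.5, 'ty': 11.2, 'tz': 6.2, 'ax': -0.052, 'ay': -0.0, 'az': 0.0}
```

```bash
python3 -m jog '[{"tx":0,"ty":0,"tz":-20,"ax":0,"ay":0,"az":0,"jaw":1},{"tx":0,"ty":0,"tz":-30,"ax":0,"ay":0,"az":0,"jaw":1},{"tx":20,"ty":10,"tz":-10,"ax":0,"ay":0,"az":0,"jaw":1},{"tx":30,"ty":10,"tz":0,"ax":0,"ay":0,"az":0,"jaw":1},{"tx":30,"ty":10,"tz":0,"ax":0,"ay":0,"az":0,"jaw":1}]'
python3 - <<'E'
from h import *
s,p,R=now();print(p,s['force'])
M=MOUTH-UP-.5*EY
plan(M+N*(50+157),rot(-N,UP),8)
E
```

```text
time_s: 10.78
eef_pos: [407.7, -292.4, 300.2]
ee_rot: [0.001, 0.67, 0.742, 0.0]
force: [0.8, 0.4, -3.1]
grip_width: 0.281
grip_force: 78.7
[ 407.66081139 -292.3573291   300.2388283 ] [ 0.78677251  0.44842217 -3.05511023]
dist 182.1 turn deg 29.9 rv [-0.522 -0.001  0.006]
{'tx': 19.1, 'ty': 10.9, 'tz': 5.9, 'ax': -0.065, 'ay': -0.0, 'az': 0.001}
{'tx': 19.1, 'ty': 10.5, 'tz': 6.6, 'ax': -0.065, 'ay': -0.0, 'az': 0.001}
{'tx': 19.1, 'ty': 10.0, 'tz': 7.2, 'ax': -0.065, 'ay': -0.0, 'az': 0.001}
{'tx': 19.1, 'ty': 9.5, 'tz': 7.9, 'ax': -0.065, 'ay': -0.0, 'az': 0.001}
{'tx': 19.1, 'ty': 9.0, 'tz': 8.5, 'ax': -0.065, 'ay': -0.0, 'az': 0.001}
{'tx': 19.1, 'ty': 8.4, 'tz': 9.0, 'ax': -0.065, 'ay': -0.0, 'az': 0.001}
{'tx': 19.1, 'ty': 7.8, 'tz': 9.6, 'ax': -0.065, 'ay': -0.0, 'az': 0.001}
{'tx': 19.1, 'ty': 7.1, 'tz': 10.1, 'ax': -0.065, 'ay': -0.0, 'az': 0.001}
```

```bash
python3 -m jog '[{"tx":19,"ty":11,"tz":6,"ax":-0.065,"ay":0,"az":0,"jaw":1},{"tx":19,"ty":11,"tz":6,"ax":-0.065,"ay":0,"az":0,"jaw":1},{"tx":19,"ty":10,"tz":7,"ax":-0.065,"ay":0,"az":0,"jaw":1},{"tx":19,"ty":10,"tz":8,"ax":-0.065,"ay":0,"az":0,"jaw":1},{"tx":19,"ty":9,"tz":8,"ax":-0.065,"ay":0,"az":0,"jaw":1}]'
python3 -m jog '[{"tx":19,"ty":8,"tz":9,"ax":-0.065,"ay":0,"az":0,"jaw":1},{"tx":19,"ty":8,"tz":10,"ax":-0.065,"ay":0,"az":0,"jaw":1},{"tx":19,"ty":7,"tz":10,"ax":-0.065,"ay":0,"az":0,"jaw":1},{"tx":0,"ty":0,"tz":0,"ax":0,"ay":0,"az":0,"jaw":1}]'
cat > look.py <<'E'
from h import *
import sys
np.set_printoptions(precision=2,suppress=True)
s,p,R=now();M=MOUTH-UP-.5*EY;print(p,s['force'],s['grip_width'],s['joints'])
print('tip rel mouth (UP,EY,N):',(p+R.apply([0,0,157])-M)@np.c_[UP,EY,N],'axis dev',R.apply([0,0,-1])@np.c_[UP,EY,N])
plan(M+N*(float(sys.argv[1])+157),rot(-N,UP),1)
E
python3 look.py 50
python3 - <<'E'
from h import *
c=cap('scene');k=cap('top')
a=c['color'][170:310,160:347];b=k['color'][100:240,255:442]
cv2.imwrite('pics/t.png',np.hstack([cv2.resize(x,(400,300),interpolation=cv2.INTER_CUBIC) for x in (a,b)])[:,:,::-1])
E
```

```text
time_s: 11.4
eef_pos: [453.0, -192.4, 271.8]
ee_rot: [0.11, 0.661, 0.732, 0.121]
force: [0.4, 0.2, -3.2]
grip_width: 0.287
grip_force: 79.3
time_s: 11.9
eef_pos: [478.6, -132.4, 253.2]
ee_rot: [0.172, 0.647, 0.718, 0.191]
force: [0.1, 0.5, -3.1]
grip_width: 0.289
grip_force: 79.0
[ 478.6  -132.35  253.23] [ 0.13  0.51 -3.07] 0.28879822589236 [-0.7  -0.    1.9   0.47  0.92 -1.03]
tip rel mouth (UP,EY,N): [-1.27 -0.03 50.33] axis dev [ 0. -0.  1.]
dist 0.9 turn deg 0.5 rv [-0.   -0.    0.01]
{'tx': 0.6, 'ty': 0.6, 'tz': 0.3, 'ax': -0.004, 'ay': -0.004, 'az': 0.006}
```

View pics/t.png

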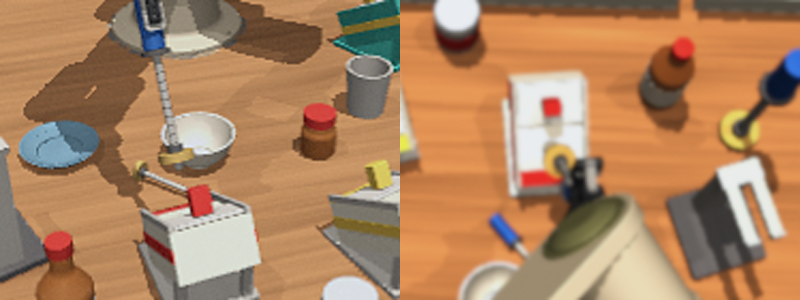

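The left crop shows the gauge tilted and poised over the mould, with the foot at (175,155). The small look-alike has been knocked over and now lies at (165,175). It's not on the bystander list, but I'll keep clear of it. In the top crop the foot sits at (560,160), so I'll check its alignment numerically.

```bash
python3 - <<'E'
from h import *
np.set_printoptions(precision=2,suppress=True)
s,p,R=now();ax=R.apply([0,0,-1]);tip=p-157*ax;M=MOUTH-UP-.5*EY
for n in ('scene','top'):
    c=cap(n);w=cloud(c);col=c['color'].astype(int)
    k=(np.linalg.norm(w-(tip+8*ax),axis=-1)<32)&(col[...,0]>col[...,2]+50)&(col[...,1]>col[...,2]+25)&(w[...,2]>105)
    q=w[k];B=np.c_[UP,EY,N];d=(q-M)@B
    vv,uu=np.nonzero(k);print(n,len(q),'px centroid',uu.mean(),vv.mean(),'proj pred',[proj(c,tip+h*ax) for h in (5,10,20)],'min',d.min(0),'max',d.max(0),'mean',d.mean(0))
    # rest: mouth projection
    print('small gauge?',[(r['conf'],r['centre']) for r in find_in('gauge',n)[:4]])
E
```

```text
scene 81 px centroid 241.30864197530863 242.80246913580248 proj pred [array([242.14, 246.21]), array([241.74, 244.17]), array([240.93, 240.08])] min [-10.24 -21.59  60.48] max [22.19 14.61 71.01] mean [13.03 -5.92 66.36]
small gauge? [(0.97, [134.5, 271.0]), (0.81, [235.8, 211.4]), (0.49, [227.2, 245.9])]
top 141 px centroid 328.74468085106383 173.36879432624113 proj pred [array([328.26, 173.29]), array([328.51, 173.79]), array([329.02, 174.79])] min [-19.29 -22.89  64.32] max [19.98 13.16 82.05] mean [ 3.95 -1.66 71.78]
small gauge? [(0.58, [426.7, 142.7]), (0.52, [329.5, 174.7]), (0.52, [300.1, 210.3])]
```

```bash
python3 -m jog '[{"tx":0.5,"ty":0.5,"tz":15,"ax":0,"ay":0,"az":0,"jaw":1},{"tx":0,"ty":0,"tz":15,"ax":0,"ay":0,"az":0,"jaw":1},{"tx":0,"ty":0,"tz":12,"ax":0,"ay":0,"az":0,"jaw":1},{"tx":0,"ty":0,"tz":5,"ax":0,"ay":0,"az":0,"jaw":1},{"tx":0,"ty":0,"tz":5,"ax":0,"ay":0,"az":0,"jaw":1}]'; python3 look.py 0;  python3 -m jog '[{"tx":0,"ty":0,"tz":4,"ax":0,"ay":0,"az":0,"jaw":1},{"tx":0,"ty":0,"tz":4,"ax":0,"ay":0,"az":0,"jaw":1},{"tx":0,"ty":0,"tz":4,"ax":0,"ay":0,"az":0,"jaw":1}]'; python3 look.py -38
```

```text
time_s: 12.82
eef_pos: [506.0, -131.3, 209.5]
ee_rot: [0.174, 0.647, 0.717, 0.191]
force: [1.7, -0.8, -0.6]
grip_width: 0.285
grip_force: 79.2
[ 506.03 -131.26  209.49] [ 1.72 -0.79 -0.59] 0.2854925401327785 [-0.65  0.11  1.91  0.5   0.79 -1.05]
tip rel mouth (UP,EY,N): [ 0.96 -1.97 -1.26] axis dev [ 0. -0.  1.]
dist 2.8 turn deg 0.3 rv [-0.   -0.    0.01]
{'tx': 2.1, 'ty': -1.2, 'tz': -1.3, 'ax': -0.002, 'ay': -0.001, 'az': 0.006}
time_s: 13.2
eef_pos: [511.9, -130.7, 199.4]
ee_rot: [0.174, 0.647, 0.717, 0.191]
force: [-3.0, -0.3, 1.2]
grip_width: 0.283
grip_force: 79.5
[ 511.93 -130.74  199.37] [-2.95 -0.3   1.16] 0.2830791704371051 [-0.64  0.13  1.91  0.51  0.76 -1.06]
tip rel mouth (UP,EY,N): [  1.08  -2.07 -12.98] axis dev [ 0. -0.  1.]
dist 25.1 turn deg 0.3 rv [-0.   -0.    0.01]
{'tx': 2.2, 'ty': -1.2, 'tz': 25.0, 'ax': -0.001, 'ay': -0.001, 'az': 0.006}
```

```bash
python3 -m jog '[{"tx":1,"ty":-1,"tz":4,"ax":0,"ay":0,"az":0,"jaw":1},{"tx":0,"ty":0,"tz":4,"ax":0,"ay":0,"az":0,"jaw":1},{"tx":0,"ty":0,"tz":4,"ax":0,"ay":0,"az":0,"jaw":1},{"tx":0,"ty":0,"tz":4,"ax":0,"ay":0,"az":0,"jaw":1},{"tx":0,"ty":0,"tz":3,"ax":0,"ay":0,"az":0,"jaw":1}]'; python3 look.py -38;  python3 -m jog '[{"tx":0,"ty":0,"tz":1.5,"ax":0,"ay":0,"az":0,"jaw":1},{"tx":0,"ty":0,"tz":1,"ax":0,"ay":0,"az":0,"jaw":1}]'; python3 look.py -38
```

```text
time_s: 13.82
eef_pos: [520.4, -128.8, 182.0]
ee_rot: [0.174, 0.647, 0.717, 0.191]
force: [-1.1, -0.5, 2.7]
grip_width: 0.285
grip_force: 79.5
[ 520.38 -128.82  182.04] [-1.06 -0.52  2.72] 0.2852530992376183 [-0.63  0.17  1.91  0.53  0.72 -1.07]
tip rel mouth (UP,EY,N): [ -0.2   -0.92 -32.29] axis dev [ 0. -0.  1.]
dist 5.8 turn deg 0.3 rv [-0.   -0.    0.01]
{'tx': 1.1, 'ty': -0.1, 'tz': 5.7, 'ax': -0.002, 'ay': -0.001, 'az': 0.006}
time_s: 14.08
eef_pos: [521.5, -128.7, 180.0]
ee_rot: [0.174, 0.648, 0.717, 0.191]
force: [-1.3, -0.8, 2.9]
grip_width: 0.285
grip_force: 79.5
[ 521.46 -128.68  179.96] [-1.28 -0.76  2.88] 0.2849959145541431 [-0.62  0.18  1.91  0.53  0.71 -1.07]
tip rel mouth (UP,EY,N): [ -0.33  -0.86 -34.63] axis dev [ 0. -0.  1.]
dist 3.5 turn deg 0.3 rv [-0.   -0.    0.01]
{'tx': 1.0, 'ty': 0.0, 'tz': 3.4, 'ax': -0.002, 'ay': -0.001, 'az': 0.006}
```

```bash
for i in 1 2; do python3 -m jog '[{"tx":0,"ty":0,"tz":0.8,"ax":0,"ay":0,"az":0,"jaw":1},{"tx":0,"ty":0,"tz":0.7,"ax":0,"ay":0,"az":0,"jaw":1}]'; python3 look.py -38 | head -2; done
```

```text
time_s: 14.32
eef_pos: [522.2, -128.6, 178.7]
ee_rot: [0.174, 0.648, 0.717, 0.191]
force: [-1.8, 0.2, 1.8]
grip_width: 0.285
grip_force: 79.5
[ 522.18 -128.6   178.71] [-1.79  0.16  1.76] 0.2852182317330313 [-0.62  0.18  1.91  0.53  0.71 -1.07]
tip rel mouth (UP,EY,N): [ -0.32  -0.86 -36.08] axis dev [ 0. -0.  1.]
time_s: 14.58
eef_pos: [522.9, -128.6, 177.9]
ee_rot: [0.174, 0.647, 0.717, 0.191]
force: [-9.1, -1.8, 12.3]
grip_width: 0.287
grip_force: 80.9
[ 522.95 -128.65  177.87] [-9.1  -1.79 12.32] 0.2865836909950868 [-0.62  0.18  1.91  0.53  0.71 -1.07]
tip rel mouth (UP,EY,N): [ -0.03  -1.03 -37.19] axis dev [ 0. -0.  1.]
```

Bottomed out, with about 13 N beyond the foot's friction. Now the hold.

```bash
for i in 1 2 3 4; do python3 -m jog '[{"tx":0,"ty":0,"tz":0,"ax":0,"ay":0,"az":0,"jaw":1},{"tx":0,"ty":0,"tz":0,"ax":0,"ay":0,"az":0,"jaw":1},{"tx":0,"ty":0,"tz":0,"ax":0,"ay":0,"az":0,"jaw":1},{"tx":0,"ty":0,"tz":0,"ax":0,"ay":0,"az":0,"jaw":1},{"tx":0,"ty":0,"tz":0,"ax":0,"ay":0,"az":0,"jaw":1}]' | egrep 'time|force:'; done; python3 look.py -38
```

```text
time_s: 15.2
force: [-5.7, -0.4, 7.4]
grip_force: 80.5
time_s: 15.82
force: [-6.1, -1.0, 7.8]
grip_force: 80.5
time_s: 16.45
force: [-6.0, -1.1, 7.5]
grip_force: 80.5
time_s: 17.08
force: [-5.7, -0.8, 7.7]
grip_force: 80.5
[ 522.9  -128.66  177.88] [-5.73 -0.85  7.67] 0.2877861751276421 [-0.62  0.18  1.91  0.53  0.71 -1.07]
tip rel mouth (UP,EY,N): [ -0.06  -1.05 -37.15] axis dev [ 0. -0.  1.]
dist 1.4 turn deg 0.4 rv [-0.   -0.    0.01]
{'tx': 1.2, 'ty': -0.2, 'tz': 0.9, 'ax': -0.002, 'ay': -0.001, 'az': 0.006}
```

```bash
python3 -m jog '[{"tx":0,"ty":0,"tz":-5,"ax":0,"ay":0,"az":0,"jaw":1},{"tx":0,"ty":0,"tz":-15,"ax":0,"ay":0,"az":0,"jaw":1},{"tx":0,"ty":0,"tz":-20,"ax":0,"ay":0,"az":0,"jaw":1},{"tx":0,"ty":0,"tz":-30,"ax":0,"ay":0,"az":0,"jaw":1},{"tx":0,"ty":0,"tz":-40,"ax":0,"ay":0,"az":0,"jaw":1}]'; python3 -m jog '[{"tx":0,"ty":0,"tz":0,"ax":0,"ay":0,"az":0,"jaw":1}]'|tail -3
python3 - <<'E'
from h import *
np.set_printoptions(precision=2,suppress=True)
s,p,R=now();ax=R.apply([0,0,-1]);tip=p-157*ax
print(p,R.as_matrix())
c=cap('scene','r.png')
# reading / flange->foot via brass pixel along axis
w=cloud(c);col=c['color'].astype(int)
br=(col[...,0]>col[...,2]+50)&(col[...,1]>col[...,2]+25)
d=w-tip;a=d@ax;r=np.linalg.norm(d-a[...,None]*ax,axis=-1)
k=br&(r<28)&(a>-20)&(a<110);print('brass along axis',len(a[k]),np.percentile(a[k],[2,20,50,80,98]))
k=(col[...,2]>col[...,0]+40)&(r<25)&(a>100)&(a<230);print('blue',np.percentile(a[k],[2,50,98]) if k.any() else 0)
plan(np.array([405,-290,330.]),rot(DOWN,EX),10)
for n in('top',):
    k=cap(n);z=cloud(k);f=(z[...,2]>160)&(z[...,2]<180)&(np.hypot(z[...,0]-495,z[...,1]+342)<75)
    print(f.sum(),cv2.minAreaRect(z[f][:,:2].astype(np.float32)))
    t=cv2.resize(k['color'][150:250,360:480],None,fx=5,fy=5,interpolation=cv2.INTER_CUBIC);cv2.imwrite('pics/st.png',t[:,:,::-1])
E
```

```text
time_s: 17.7
eef_pos: [467.2, -133.5, 273.6]
ee_rot: [0.173, 0.648, 0.717, 0.191]
force: [0.0, -0.8, -2.0]
grip_width: 0.286
grip_force: 79.3
force: [0.2, -0.8, -2.0]
grip_width: 0.283
grip_force: 79.2
[ 468.06 -134.46  275.48] [[-0.1   0.86  0.5 ]
 [ 0.99  0.09  0.05]
 [-0.01  0.5  -0.87]]
brass along axis 87 [37.63 39.94 43.44 47.04 85.84]
blue [136.93 150.59 193.04]
dist 177.4 turn deg 30.0 rv [0.52 0.   0.01]
{'tx': -14.9, 'ty': -4.0, 'tz': -8.8, 'ax': 0.052, 'ay': 0.0, 'az': 0.001}
{'tx': -14.9, 'ty': -4.4, 'tz': -8.5, 'ax': 0.052, 'ay': 0.0, 'az': 0.001}
{'tx': -14.9, 'ty': -4.9, 'tz': -8.3, 'ax': 0.052, 'ay': 0.0, 'az': 0.001}
{'tx': -14.9, 'ty': -5.3, 'tz': -8.0, 'ax': 0.052, 'ay': 0.0, 'az': 0.001}
{'tx': -14.9, 'ty': -5.7, 'tz': -7.8, 'ax': 0.052, 'ay': 0.0, 'az': 0.001}
{'tx': -14.9, 'ty': -6.1, 'tz': -7.4, 'ax': 0.052, 'ay': 0.0, 'az': 0.001}
{'tx': -14.9, 'ty': -6.5, 'tz': -7.1, 'ax': 0.052, 'ay': 0.0, 'az': 0.001}
{'tx': -14.9, 'ty': -6.8, 'tz': -6.8, 'ax': 0.052, 'ay': 0.0, 'az': 0.001}
{'tx': -14.9, 'ty': -7.2, 'tz': -6.4, 'ax': 0.052, 'ay': 0.0, 'az': 0.001}
{'tx': -14.9, 'ty': -7.5, 'tz': -6.0, 'ax': 0.052, 'ay': 0.0, 'az': 0.001}
635 ((495.9017333984375, -343.29132080078125), (96.80419158935547, 50.947914123535156), 20.850801467895508)
```

View pics/r.png

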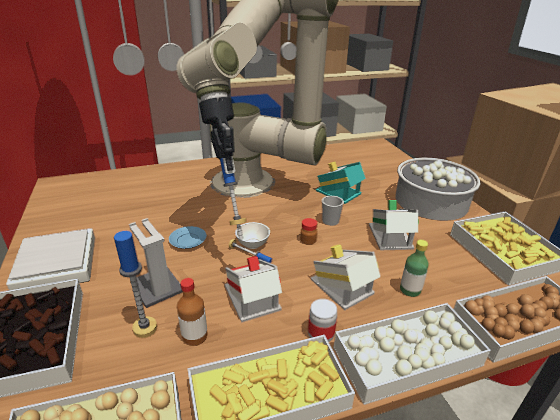

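```bash
python3 -m jog '[{"tx":-15,"ty":-4,"tz":-9,"ax":0.052,"ay":0,"az":0.001,"jaw":1},{"tx":-15,"ty":-4,"tz":-9,"ax":0.052,"ay":0,"az":0.001,"jaw":1},{"tx":-15,"ty":-5,"tz":-8,"ax":0.052,"ay":0,"az":0.001,"jaw":1},{"tx":-15,"ty":-5,"tz":-8,"ax":0.052,"ay":0,"az":0.001,"jaw":1},{"tx":-15,"ty":-6,"tz":-8,"ax":0.052,"ay":0,"az":0.001,"jaw":1}]' && python3 -m jog '[{"tx":-15,"ty":-6,"tz":-7,"ax":0.052,"ay":0,"az":0.001,"jaw":1},{"tx":-15,"ty":-6,"tz":-7,"ax":0.052,"ay":0,"az":0.001,"jaw":1},{"tx":-15,"ty":-7,"tz":-7,"ax":0.052,"ay":0,"az":0.001,"jaw":1},{"tx":-15,"ty":-7,"tz":-6,"ax":0.052,"ay":0,"az":0.001,"jaw":1},{"tx":-15,"ty":-7,"tz":-6,"ax":0.053,"ay":0,"az":0.001,"jaw":1}]'
python3 - <<'E'
from h import *
s,p,R=now();print(p,R.as_matrix().round(3),s['force'])
plan(np.array([384.2,-377.3,300]),rot(DOWN,EX),3)
E
```

```text
time_s: 18.55
eef_pos: [436.8, -212.5, 300.3]
ee_rot: [0.086, 0.666, 0.734, 0.096]
force: [-0.4, -0.2, -3.0]
grip_width: 0.289
grip_force: 79.1
time_s: 19.18
eef_pos: [406.4, -290.9, 327.6]
ee_rot: [-0.002, 0.674, 0.739, 0.0]
force: [-0.3, -0.1, -2.0]
grip_width: 0.289
grip_force: 79.0
[ 406.43962781 -290.88884826  327.5967959 ] [[-0.092  0.996 -0.003]
 [ 0.996  0.092  0.003]
 [ 0.003 -0.002 -1.   ]] [-0.31177968 -0.12270527 -1.97286668]
dist 93.4 turn deg 0.3 rv [-0.002 -0.003 -0.004]
{'tx': -28.0, 'ty': -10.0, 'tz': 9.1, 'ax': -0.001, 'ay': -0.001, 'az': -0.001}
{'tx': -28.0, 'ty': -10.1, 'tz': 9.2, 'ax': -0.001, 'ay': -0.001, 'az': -0.001}
{'tx': -28.0, 'ty': -10.1, 'tz': 9.2, 'ax': -0.001, 'ay': -0.001, 'az': -0.001}
```

```bash
python3 -m jog '[{"tx":-28,"ty":-10,"tz":9,"ax":-0.002,"ay":-0.003,"az":-0.004,"jaw":1},{"tx":-28,"ty":-10,"tz":9,"ax":0,"ay":0,"az":0,"jaw":1},{"tx":-28,"ty":-10,"tz":15,"ax":0,"ay":0,"az":0,"jaw":1},{"tx":0,"ty":0,"tz":40,"ax":0,"ay":0,"az":0,"jaw":1},{"tx":0,"ty":0,"tz":30,"ax":0,"ay":0,"az":0,"jaw":1}]'
python3 -m jog '[{"tx":0,"ty":0,"tz":0,"ax":0,"ay":0,"az":0,"jaw":1}]' | tail -1
python3 - <<'E'
from h import *
np.set_printoptions(precision=2,suppress=True)
s,p,R=now();print(p,R.as_matrix().round(3),s['force'])
plan(np.array([384.2,-377.3,222]),rot(DOWN,EX),1)
plan(np.array([483.8,-345.3,222]),rot(DOWN,EX),5)
c=cap('scene')
w=cloud(c);col=c['color'].astype(int);d=np.hypot(w[...,0]-p[0],w[...,1]-p[1])
f=d<30
for lo in range(55,235,10):
    q=w[f&(w[...,2]>lo)&(w[...,2]<lo+10)]
    if len(q)>3: print(lo+5,len(q),q[:,:2].mean(0),col[f&(w[...,2]>lo)&(w[...,2]<lo+10)].mean(0),q[:,1].min(),q[:,1].max())
E
```

```text
time_s: 19.8
eef_pos: [384.5, -376.8, 222.7]
ee_rot: [-0.0, 0.672, 0.74, 0.001]
force: [0.4, 0.1, -2.5]
grip_width: 0.283
grip_force: 79.1
grip_force: 78.9
[ 384.33 -376.16  223.08] [[-0.1   0.99 -0.  ]
 [ 0.99  0.1   0.  ]
 [ 0.   -0.   -1.  ]] [-0.06  0.67 -0.88]
dist 1.6 turn deg 0.2 rv [-0. -0.  0.]
{'tx': -1.1, 'ty': -0.2, 'tz': 1.1, 'ax': -0.0, 'ay': -0.004, 'az': 0.0}
dist 104.2 turn deg 0.2 rv [-0. -0.  0.]
{'tx': 4.2, 'ty': 20.4, 'tz': 0.2, 'ax': -0.0, 'ay': -0.001, 'az': 0.0}
{'tx': 4.2, 'ty': 20.4, 'tz': 0.2, 'ax': -0.0, 'ay': -0.001, 'az': 0.0}
{'tx': 4.2, 'ty': 20.4, 'tz': 0.2, 'ax': -0.0, 'ay': -0.001, 'az': 0.0}
{'tx': 4.2, 'ty': 20.4, 'tz': 0.2, 'ax': -0.0, 'ay': -0.001, 'az': 0.0}
{'tx': 4.2, 'ty': 20.4, 'tz': 0.2, 'ax': -0.0, 'ay': -0.001, 'az': 0.0}
70 9 [ 388.78 -375.19] [85.33 80.11 75.44] -379.0636303544551 -371.5647401044123
80 10 [ 388.44 -375.63] [84.7 81.5 78.1] -379.70358076669453 -370.9410880502506
110 47 [ 386.81 -374.4 ] [169.36 145.06  95.81] -394.7265130922693 -357.4275873761419
140 16 [ 388.18 -374.49] [105.5   97.94  90.81] -379.51083371970367 -370.2525125107448
150 15 [ 387.52 -375.05] [98.87 91.27 84.47] -380.05866780560666 -370.766413994342
160 14 [ 388.26 -375.03] [87.29 80.64 75.57] -379.0565113438401 -371.21597032019247
170 14 [ 388.38 -374.78] [109.79  93.    78.86] -379.8993437540909 -370.53661993966153
180 15 [ 387.69 -375.72] [92.27 85.73 79.53] -380.28092325762725 -371.04322926000873
190 6 [ 390.35 -374.21] [90.67 82.   75.  ] -378.48991434353934 -371.5958073240922
200 64 [ 394.48 -375.16] [62.75 61.12 65.72] -391.3996495082878 -359.77583437378007
210 40 [ 393.97 -374.77] [33.08 49.98 82.67] -388.08820744544107 -363.12417460337826
220 28 [ 396.77 -375.02] [64.54 71.14 86.43] -387.47688515547844 -363.24668937137443
230 31 [ 402.94 -374.56] [67.68 66.29 67.77] -388.4257312772696 -362.3847984395008
```

```bash
python3 -m jog '[{"tx":3,"ty":20,"tz":0,"ax":0,"ay":-0.004,"az":0,"jaw":1},{"tx":4,"ty":20,"tz":0,"ax":0,"ay":0,"az":0,"jaw":1},{"tx":4,"ty":20,"tz":0,"ax":0,"ay":0,"az":0,"jaw":1},{"tx":4,"ty":20,"tz":0,"ax":0,"ay":0,"az":0,"jaw":1},{"tx":4,"ty":15,"tz":0,"ax":0,"ay":0,"az":0,"jaw":1}]'
python3 - <<'E'
from h import *
s,p,R=now();print(p,s['force'])
plan(np.array([482.5,-345.5,222]),rot(DOWN,EX),1)
E
```

```text
time_s: 20.6
eef_pos: [479.0, -348.5, 226.3]
ee_rot: [0.003, 0.672, 0.74, -0.001]
force: [-0.4, -1.2, -2.1]
grip_width: 0.286
grip_force: 79.1
[ 479.03834847 -348.51384319  226.30917168] [-0.38232066 -1.16936087 -2.14167741]
dist 6.3 turn deg 0.4 rv [0.003 0.006 0.001]
{'tx': 2.7, 'ty': 3.7, 'tz': 4.3, 'ax': 0.003, 'ay': 0.006, 'az': 0.001}
```

```bash
python3 -m jog '[{"tx":2.5,"ty":3.5,"tz":0,"ax":0.003,"ay":0.006,"az":0,"jaw":1},{"tx":0,"ty":0,"tz":10,"ax":0,"ay":0,"az":0,"jaw":1},{"tx":0,"ty":0,"tz":8,"ax":0,"ay":0,"az":0,"jaw":1},{"tx":0,"ty":0,"tz":5,"ax":0,"ay":0,"az":0,"jaw":1}]'
python3 - <<'E'
from h import *
np.set_printoptions(precision=2,suppress=True)
s,p,R=now();print(p,s['force'])
c=cap('scene');a=c['color'][180:310,90:260]
cv2.imwrite('pics/h.png',cv2.resize(a,(785,600),interpolation=cv2.INTER_CUBIC)[:,:,::-1])
E
```

```text
time_s: 21.1
eef_pos: [480.1, -346.6, 202.5]
ee_rot: [-0.0, 0.673, 0.74, -0.0]
force: [-0.9, 0.2, -1.6]
grip_width: 0.282
grip_force: 79.1
[ 480.14 -346.6   202.48] [-0.85  0.23 -1.63]
```

View pics/h.png

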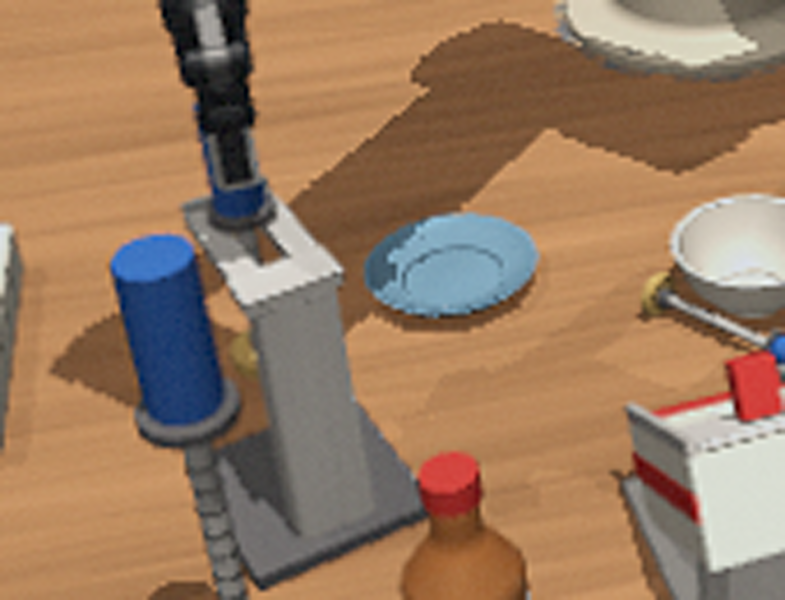

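The flange (240,210) sits centred over the slot, just above the prongs, so I'm lowering the rest gently.

```bash
python3 -m jog '[{"tx":0.5,"ty":1,"tz":2.5,"ax":0,"ay":0,"az":0,"jaw":1},{"tx":0,"ty":0,"tz":1.5,"ax":0,"ay":0,"az":0,"jaw":1},{"tx":0,"ty":0,"tz":0,"ax":0,"ay":0,"az":0,"jaw":1}]'; python3 -m jog '[{"tx":0,"ty":0,"tz":1.2,"ax":0,"ay":0,"az":0,"jaw":1},{"tx":0,"ty":0,"tz":0,"ax":0,"ay":0,"az":0,"jaw":1}]'
```

```text
time_s: 21.52
eef_pos: [481.6, -345.9, 199.3]
ee_rot: [0.0, 0.672, 0.74, -0.0]
force: [0.7, -0.5, -3.0]
grip_width: 0.28
grip_force: 79.1
time_s: 21.78
eef_pos: [481.6, -345.9, 198.1]
ee_rot: [0.0, 0.672, 0.74, -0.0]
force: [0.6, -0.4, -2.4]
grip_width: 0.287
grip_force: 79.1
```

```bash
for i in 1 2; do python3 -m jog '[{"tx":0,"ty":0,"tz":0.6,"ax":0,"ay":0,"az":0,"jaw":1},{"tx":0,"ty":0,"tz":0,"ax":0,"ay":0,"az":0,"jaw":1}]' | egrep 'eef|force:'; done
```

```text
eef_pos: [481.6, -345.9, 197.5]
force: [-0.0, -0.2, -2.1]
grip_force: 79.1
eef_pos: [481.7, -345.9, 197.1]
force: [0.7, 0.7, -0.5]
grip_force: 79.1
```

```bash
python3 -m jog '[{"tx":0,"ty":0,"tz":0.5,"ax":0,"ay":0,"az":0,"jaw":1},{"tx":0,"ty":0,"tz":0,"ax":0,"ay":0,"az":0,"jaw":1}]' | egrep 'eef|force:'; python3 -m jog '[{"tx":0,"ty":0,"tz":0,"ax":0,"ay":0,"az":0,"jaw":0.2},{"tx":0,"ty":0,"tz":0,"ax":0,"ay":0,"az":0,"jaw":-1},{"tx":0,"ty":0,"tz":0,"ax":0,"ay":0,"az":0,"jaw":-1},{"tx":0,"ty":0,"tz":0,"ax":0,"ay":0,"az":0,"jaw":-1},{"tx":0,"ty":0,"tz":0,"ax":0,"ay":0,"az":0,"jaw":-1}]';  python3 -m jog '[{"tx":0,"ty":0,"tz":-15,"ax":0,"ay":0,"az":0,"jaw":-1},{"tx":0,"ty":0,"tz":-25,"ax":0,"ay":0,"az":0,"jaw":-1},{"tx":0,"ty":0,"tz":-40,"ax":0,"ay":0,"az":0,"jaw":-1},{"tx":0,"ty":0,"tz":-40,"ax":0,"ay":0,"az":0,"jaw":-1},{"tx":0,"ty":0,"tz":0,"ax":0,"ay":0,"az":0,"jaw":-1}]'
python3 - <<'E'
from h import *
np.set_printoptions(precision=2,suppress=True)
c=cap('scene');w=cloud(c);col=c['color'].astype(int)
d=np.hypot(w[...,0]-483,w[...,1]+346)
B=(col[...,2]>col[...,0]+40)&(d<35)
for lo in range(170,240,10):
    q=w[B&(w[...,2]>lo)&(w[...,2]<=lo+10)]
    if len(q)>6: print(lo+5,len(q),q.mean(0))
q=w[B];print('top z',np.percentile(q[:,2],[1,99]))
k=cap('top')
for n,c in(('top',k),):
  for q in ['bowl','saucer','sauce','spice_jar']:
    for a in place_of(q,n)[:1]: print(q,a['conf'],atz(c,*a['centre'],0))
cv2.imwrite('pics/end.png',np.hstack([cv2.resize(x,(400,400),interpolation=cv2.INTER_CUBIC) for x in (cap('scene')['color'][160:340,80:320],k['color'][100:260,280:480])])[:,:,::-1])
E
```

```text
eef_pos: [481.7, -345.9, 197.0]
force: [-1.8, 2.3, 5.1]
grip_force: 79.5
time_s: 23.15
eef_pos: [481.6, -345.9, 196.3]
ee_rot: [0.0, 0.672, 0.74, -0.0]
force: [-0.7, 0.5, 0.2]
grip_width: 1.002
grip_force: 0.0
time_s: 23.78
eef_pos: [482.2, -346.4, 320.7]
ee_rot: [0.004, 0.672, 0.74, -0.0]
force: [0.6, 0.4, -0.6]
grip_width: 1.0
grip_force: 0.0
175 13 [ 491.88 -345.78  178.26]
185 38 [ 491.9  -345.44  184.62]
195 41 [ 491.61 -345.11  195.01]
205 37 [ 491.59 -345.21  204.8 ]
215 39 [ 492.04 -345.51  214.95]
225 42 [ 492.1  -346.1   225.09]
235 60 [ 484.9  -346.02  233.88]
top z [177.08 235.83]
bowl 0.86 [394.63 -63.95   0.  ]
sauce 0.8 [ 688.52 -275.93    0.  ]
```

View pics/end.png

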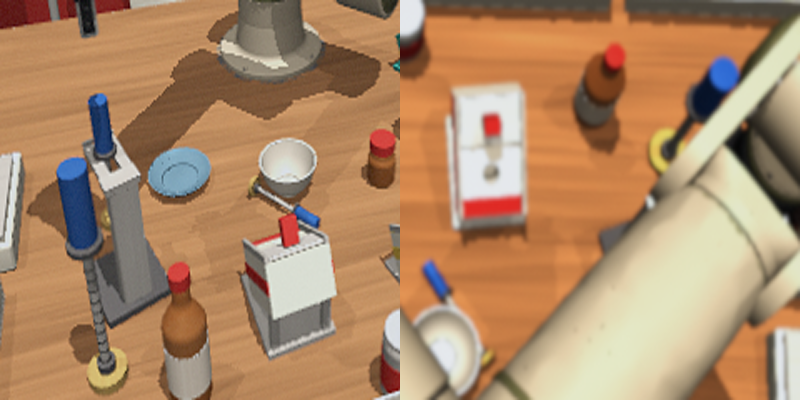

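The gauge hangs upright in the fork (100,125), the red cover is open, and the bowl is essentially unmoved.

```bash
python3 -c "
from rig import finish_job;print(finish_job())"
```

```text
the job is handed in; nothing more can be done
None
```

I handed the job in with the red cover slid about 55 mm open, the depth measured and held for 2.5 s, and the gauge hanging upright in its fork with its reading kept (about 38 mm); on the way the small look-alike gauge was knocked over and still lies by the bowl, which shifted about 3 mm at most.

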